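# Clamp a charged cell in the test cradle

## Robot

A 7-joint arm with a two-finger parallel gripper is mounted at the origin on the work surface. World frame = base frame: x ahead of the robot, y to its left, z up, the work surface at z = 0. Lengths are in mm, angles in rad, forces in N, time in s.
With the tool pointing down it reaches from about 425 to 950 mm from the base axis. Payload 16.7 kg.
Tool frame: the origin (TCP) lies midway between the tips of the shut fingers; the grasp point (between the pads) lies 19 mm behind it; z points along the fingers, y is the direction in which the jaws open and shut (so a half turn about z gives the same grasp; the last joint's range is limited). The gripper opens to 94 mm and grips with 3 to 60 N. Pads are 16 mm wide; open, the fingers measure 119 mm over their backs; the gripper's body (75 mm by 177 mm) begins 78 mm behind the grasp point.
Start: joints at [-1.415, 0.426, 0.074, 1.606, -0.034, 1.111, -0.067], TCP at [203.217, 643.644, 205.467] pointing down, gripper open.
Joint ranges: [-2.85, 2.85], [-0.5, 2.14], [-1.23, 1.37], [0.21, 2.46], [-1.02, 4.16], [0.16, 2.05], [-2.73, 2.73]. Speed limits (rad/s): [1.89, 1.89, 2.39, 2.39, 3.01, 3.01, 3.01].

## Interface

Orientations are given as a unit quaternion [x, y, z, w].
In Python, from rig import bot, cams gives the robot as it stands.
- The arm moves only by the tool play_rows, never from a script. Its argument "plan" is a list of rows, each a list of 7 numbers: the turn, a rotation vector about the tool's x, y, z in degrees, then the shift along the tool's x, y, z in cm, then the closure in counts, from 0 (fully open) to 255 (shut). A call has 1 to 20 rows; each row is the pose to reach, as a shift and turn from the pose commanded when the call began, along the tool's axes at that moment; what a row does not reach only later rows make up. A row lasts 1/10 s, in which the tool goes at most 50 mm and 8.59 degrees, less where a joint would pass 70% of its speed; a pose out of reach is approached as far as the arm can. A call with a gripper value outside its range is refused whole. The fingers move at their own pace and stop on an object; "grip_force" is the grip in N (left out, the last holds). Time passes only in rows, so rows that repeat a pose let the fingers close. It gives the time, the measured TCP pose, the force and the opening at its end, in the units of the state.
- bot.sense(): the state, without advancing time (a new reading comes with each control period).
- cams.camera(name): name is "scene" or "top"; returns the picture (480x640x3 uint8, red, green, blue); there is no depth.
- cams.camera_info(name): a dict with "fov_y" (degrees; the focal length in pixels is half the picture's height over the tangent of half this angle, whatever the lens; pixels are square), "cx", "cy" (the principal point, pixels), "k1" (the pictures are not rectified: a ray, as slopes to the right and down, at radius r is drawn at 1 + k1 r^2 times it, then the intrinsics apply), "extrinsics" (4x4, takes a point from world to camera coordinates). Camera axes: x right, y up, looking along -z (the intrinsics and any distortion apply to the point x, -y, -z); pixel columns grow to the right and rows downward; lengths in mm; the calibration is good to about 2 mm. A picture is of the moment at which its call begins. camera_info takes no time and is no camera call.
- bot.job_done(): hands the job in, once; it reports no verdict.
The state is a dict: "clock": time; "joint_pos": joint angles; "joint_vel": joint speeds; "joint_efforts": joint torques, N m; "ee_pos": TCP position; "eef_rot": TCP orientation; "ft_force": force on the tool from outside, world axes, zero at the start; "ft_torque": the same for the moment, N m; "grip_width": opening from 0.0 (shut) to 1.0 (fully open).
Only numpy, scipy, OpenCV 4.12 (cv2) and the standard library are available. Lean on these libraries where they do the work, as an engineer would, in place of code of your own. Each camera call takes 0.05 s, during which the arm holds its last target.

## Task

Snap the big round cell straight out of the charging dock's spring clips, lay it gently in the two saddles of the test cradle and let go of it, then drive the wooden wedge, thin end first, into the gap between the end of the cell and the end wall until the cell is jammed tight against the stop at the other end. Leave the wedge lying flat there, let go, and do not disturb the other things on the bench.

Things in the scene. Friction and masses are not known exactly. Their poses are not given: they have to be found in the camera images.
- cell_center (a point): Centre of the cell: a plain green-sleeved cylinder 33 mm in diameter and 140 mm long with flat steel ends, 0.27 kg, loose. Its own y axis runs along it; both ends are alike. At the start it lies level, held in the dock's two clips.
- clips: The dock's two spring clips. Origin: centre of the clipped cell, 85 mm above the bench. y: along the cell, level. z: straight out of the clips' mouths, leaning 27 degrees from vertical to the robot's side. x: up the slope. Clips 14 mm wide at y -36 and +36 mm; between them the cell is free (58 mm). Cheeks at y -72 and +72 mm bar sliding lengthwise. Black jaws reach z +20 mm.
- dock: Charging dock: grey fixed box, 176 mm wide, its sloped side towards the robot; no higher than 110 mm except for its rail. Origin on the bench, right under the clipped cell. The sloped face is 28 mm behind the cell's axis (pad on it 27 mm) and 100 mm long. Pulled along the mouths, the cell snaps free with about 10 N in all and is clear of the jaws after 30 mm.
- rail_mid (a point): Middle of the dock's level steel carrying rail, 10 mm thick, along y, 170 mm above the bench, 62 mm horizontally behind the clipped cell's axis and 85 mm above it: in the way of a gripper that comes straight down on the cell, not of one that comes along the mouths.
- cradle: Test cradle, fixed; origin on the bench, z up, y along the cell's place (mm in this frame). Aluminium plate 8 thick: x -45..45, y -95..95, and the wedge's landing x -90..-45, y 35..95. Black saddles at y -54 and +36, 14 wide along y: slots 37 wide, floor at z 20, cheeks 45 high, flared lips to 57. Free between them down to the plate. Stop face at y -79, end wall face at y +79, both 55 high.
- cradle_seat (a point): Where the cell's centre is when it lies in the saddles against the stop: x 0, y -9, z 36.5 mm in the cradle's frame; axes as the cradle's. The cell then leaves an 18 mm gap to the end wall.
- cradle_gap (a point): Middle of that gap, at the height of the cell's axis: x 0, y 70, z 36.5 mm in the cradle's frame, axes as the cradle's. The end wall reaches from x -30 to +35 mm. The wedge goes in from the -x side, moving along +x, lying flat on the plate (8 mm above the bench), its flat side along the end wall.
- wedge_grip (a point): Middle of the wedge's thick end, half-way up. Pale wooden wedge lying loose, 120 mm long, 40 high, 85 g; x axis to the thin end, z up. Thick end: a block 50 mm long (x -25..25 from here), 26 wide (y -13..13). Ahead of it a 70 mm taper to 8 mm thick: the +y side is flat all along, the -y side slopes; both are waxed. Jammed home, this point is at about x -70, y 66, z 28 mm in the cradle's frame.
- wedge_tip (a point): Middle of the wedge's tip face, half-way up: 95 mm ahead of wedge_grip along x and 9 mm to its +y side; axes as the wedge's. A level push of 15 to 20 N on the thick end drives it tight and it stays when let go. When the wedge jams tight the tip is at about x +25 mm in the cradle's frame.
- cell_block: Bystander, to be left alone: glued block of six small upright cells, 37 x 56 mm and 65 mm high. Origin at the middle of its underside.
- meter: Bystander, to be left alone: dark hand multimeter, 155 x 78 x 36 mm, lying face up. Origin at the middle of its underside.
- tape_roll: Bystander, to be left alone: black roll of tape, 68 mm across, 19 mm high. Origin at the middle of its underside.
- screwdriver: Bystander, to be left alone: screwdriver lying on the bench. Origin at the middle of its underside.
- screw_jar: Bystander, to be left alone: small clear jar with white cap, 54 mm across, 50 mm high. Origin at the middle of its underside.
- wrench: Bystander, to be left alone: wrench lying on the bench. Origin at the middle of its underside.
Not all that is in view belongs to the job. There is more than one size of the part that bears wedge_grip; the job needs the middle-sized. Leave any purple look-alike of the dock alone.

How it is judged (in metres and radians):
On the way, in this order (a step that is already met when the one before it is completed fails the run):
1. the cell is out of the clips, straight out of their mouths (z of cell_center in the frame of clips between 0.03 and 0.1 m and x of cell_center in the frame of clips between -0.04 and 0.04 m and y of cell_center in the frame of clips between -0.03 and 0.03 m).
2. the cell lies in both saddles of the cradle, let go (x of cell_center in the frame of cradle between -0.005 and 0.005 m and z of cell_center in the frame of cradle between 0.033 and 0.04 m and y of cell_center in the frame of cradle between -0.012 and 0.012 m and angle between the y axis of cell_center and the y axis of cradle, either way round below 0.1 rad and contact force between the fingers and cell below 0.1 N and linear speed of cell below 0.03 m/s), for 0.2 s.
At the end, for the whole second after the job is handed in: The cell lies in both saddles with its end on the stop (within 1.5 mm), the wedge lies flat on the plate in the gap, thin end first, its tip 18.5 to 36 mm past the cell's axis (where it jams), and still presses on the cell (over 0.5 N); all at rest and let go (x of cell_center in the frame of cradle between -0.005 and 0.005 m and z of cell_center in the frame of cradle between 0.033 and 0.04 m and y of cell_center in the frame of cradle between -0.0115 and -0.0075 m and angle between the y axis of cell_center and the y axis of cradle, either way round below 0.1 rad and x of wedge_tip in the frame of cradle between 0.0185 and 0.036 m and y of wedge_tip in the frame of cradle between 0.07 and 0.08 m and z of wedge_tip in the frame of cradle between 0.025 and 0.033 m and angle between wedge_tip's own z axis and vertical below 0.08 rad and contact force between wedge and cell above 0.5 N and linear speed of each of cell, wedge below 0.02 m/s); the robot touches nothing.
It fails at once if a bystander is moved by more than 30 mm (distance of any of cell_block, meter, tape_roll, screwdriver, screw_jar, wrench from where it was at the start of the episode above 0.03 m).
It fails at once if the cell is slammed into the cradle (hit with over 60 N, the wedge not on it) (contact force between cell and cradle above 60 N and contact force between wedge and cell below 0.1 N).
It fails at once if the cell is dropped: it falls or rolls freely at over 0.5 m/s (linear speed of cell above 0.5 m/s and contact force between the fingers and cell below 0.1 N).
It also fails if it takes over 72 s, if anything falls off the work surface, if the arm or the gripper's body presses on something with over 40 N, if the wrist force passes 120 N, or if a joint passes its speed limit or range.

## Working session

There is one attempt and no reset: what is moved stays moved. The work goes in short steps, Python scripts to look and compute and a tool call to move; the robot and the scene stay as the last step left them, time stands still between calls to the robot, and variables do not carry over. Pictures are saved under pics/ and viewed, and the job is handed in when it is done.

Besides the shell and the picture viewer there is one more tool, called by a JSON object that holds its "fn" and its "kwargs". play_rows: Moves the arm, as the interface text tells. Its arguments: {"type":"object","properties":{"plan":{"type":"array"},"grip_force":{"type":"number"}},"required":["plan"]}

```bash
ls; mkdir -p pics; python3 - <<'E'
from rig import bot,cams
import cv2
for n in("scene","top"):
    im=cams.camera(n); cv2.imwrite(f"pics/{n}0.png",im[...,::-1])
    print(n,cams.camera_info(n))
print(bot.sense())
E
```

```text
pics
scene {'fov_y': 43.061490485680075, 'cx': 325.21700172614527, 'cy': 242.45175906833094, 'k1': -0.0681592238600283, 'extrinsics': array([[-2.78078010e-01,  9.60534604e-01,  6.77454459e-03,
         1.36568632e+02],
       [-6.49788868e-01, -1.93300828e-01,  7.35125307e-01,
         2.13173758e+02],
       [ 7.07422820e-01,  2.00020158e-01,  6.77897403e-01,
        -2.10294340e+03],
       [ 0.00000000e+00,  0.00000000e+00,  0.00000000e+00,
         1.00000000e+00]])}
top {'fov_y': 43.12196613209197, 'cx': 323.6003598768166, 'cy': 250.01015701339966, 'k1': -0.00027966837985683973, 'extrinsics': array([[ 3.87201928e-02, -9.99249973e-01, -4.88889457e-04,
        -1.71183454e+01],
       [ 9.75921582e-01,  3.77111246e-02,  2.14836999e-01,
        -5.23332522e+02],
       [-2.14657428e-01, -8.79564778e-03,  9.76649797e-01,
        -1.48115183e+03],
       [ 0.00000000e+00,  0.00000000e+00,  0.00000000e+00,
         1.00000000e+00]])}
{'clock': 0.1, 'joint_pos': array([-1.41448727,  0.42667213,  0.07386755,  1.60654194, -0.03412386,
        1.11079301, -0.06712009]), 'joint_vel': array([-0.00048644, -0.00232272,  0.00040227, -0.00242203,  0.00019515,
       -0.00145055, -0.00114001]), 'joint_efforts': array([ 8.18035769e-03, -9.37464237e+01,  3.67779069e+00, -4.55041730e+01,
       -4.82858391e-02,  1.69834663e-02, -3.70196221e-05]), 'ee_pos': array([203.1277192 , 643.29594547, 204.84475074]), 'eef_rot': array([ 1.52346713e-01,  9.88326943e-01, -5.74712663e-04, -5.51990370e-05]), 'ft_force': array([-0.43450166, -0.41211852, -0.02753927]), 'ft_torque': array([0.03398309, 0.00124936, 0.00406598]), 'grip_width': 1.0024611904414722}
```

View pics/scene0.png

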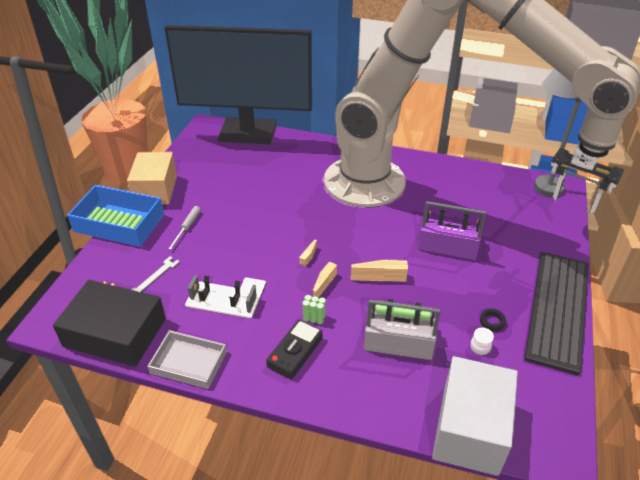

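View pics/top0.png

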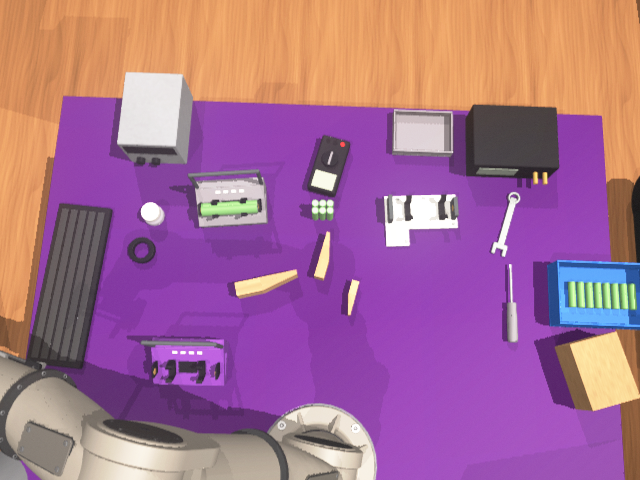

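```bash
cat > h.py <<'E'
import numpy as np, cv2
from rig import bot,cams
def par(n):
    c=cams.camera_info(n); f=240/np.tan(np.radians(c['fov_y']/2)); return f,c['cx'],c['cy'],c['k1'],np.array(c['extrinsics'])
def proj(n,P):
    f,cx,cy,k,E=par(n); P=np.atleast_2d(P); q=P@E[:3,:3].T+E[:3,3]
    s=np.c_[q[:,0]/-q[:,2],-q[:,1]/-q[:,2]]; r=(s**2).sum(1,keepdims=True); s=s*(1+k*r); return s*f+[cx,cy]
def ray(n,uv):
    f,cx,cy,k,E=par(n); d=(np.array(uv,float)-[cx,cy])/f; s=d.copy()
    for _ in range(20): s=d/(1+k*(s@s))
    R=E[:3,:3]; v=R.T@np.array([s[0],-s[1],-1]); return -R.T@E[:3,3], v/np.linalg.norm(v)
def atz(n,uv,z):
    o,v=ray(n,uv); return o+v*(z-o[2])/v[2]
def tri(a,b):
    (o1,v1),(o2,v2)=ray("scene",a),ray("top",b)
    A=np.c_[v1,-v2]; t=np.linalg.lstsq(A,o2-o1,rcond=None)[0]; p,q=o1+v1*t[0],o2+v2*t[1]; return (p+q)/2,np.linalg.norm(p-q)
def crop(src,x0,y0,w,h,s,out):
    im=cv2.imread(src)[y0:y0+h,x0:x0+w]; cv2.imwrite(out,cv2.resize(im,None,fx=s,fy=s,interpolation=cv2.INTER_CUBIC))
E
python3 - <<'E'
from h import *
crop("pics/top0.png",180,160,100,75,8,"pics/a.png")
crop("pics/top0.png",375,180,100,75,8,"pics/b.png")
crop("pics/top0.png",225,225,140,100,5.7,"pics/c.png")
crop("pics/scene0.png",355,295,100,75,8,"pics/d.png")
crop("pics/scene0.png",175,265,100,75,8,"pics/e.png")
crop("pics/scene0.png",290,230,130,80,6,"pics/f.png")
E
```

```text
(no output)
```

View pics/a.png

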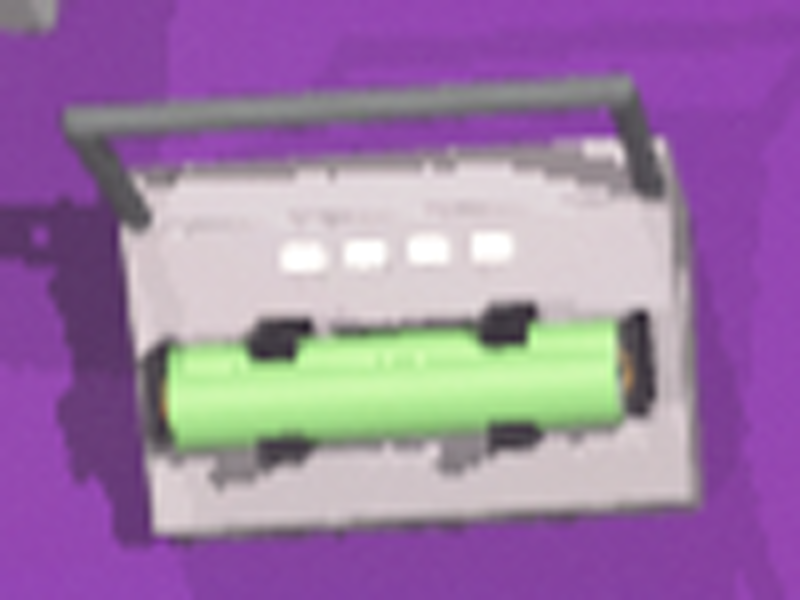

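View pics/b.png

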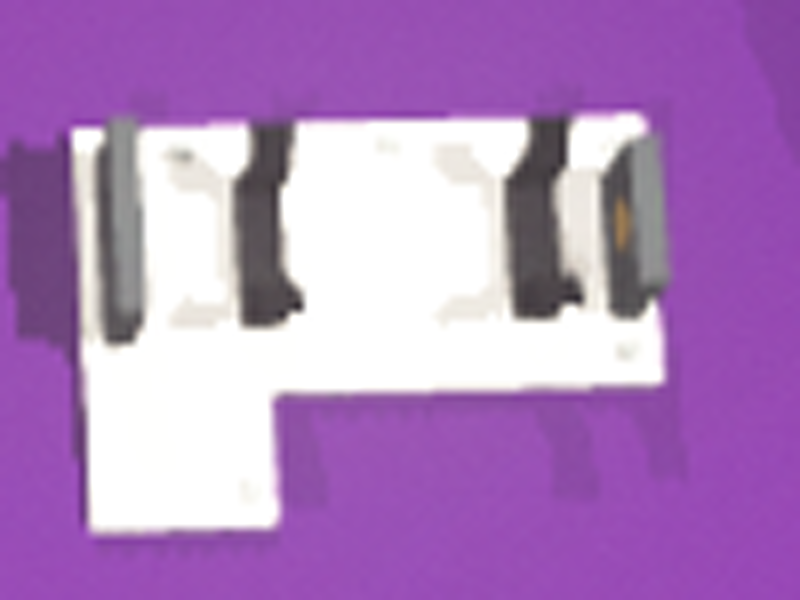

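View pics/c.png

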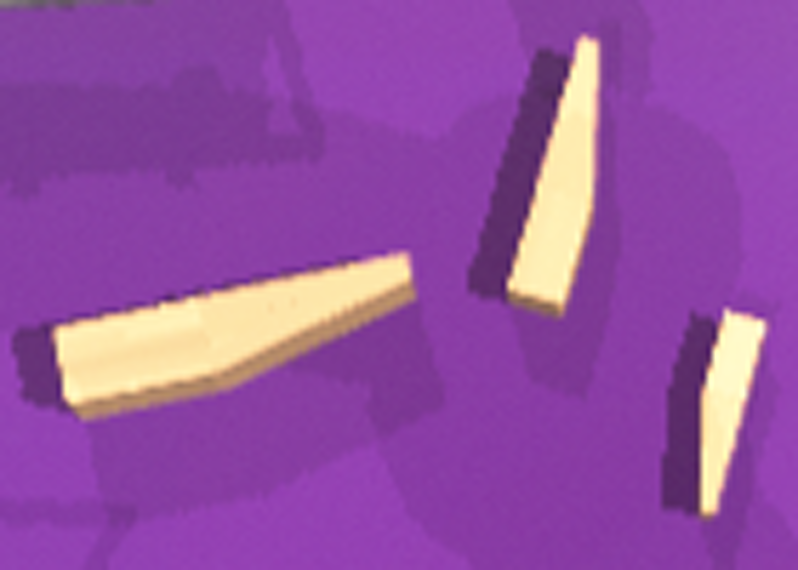

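View pics/d.png

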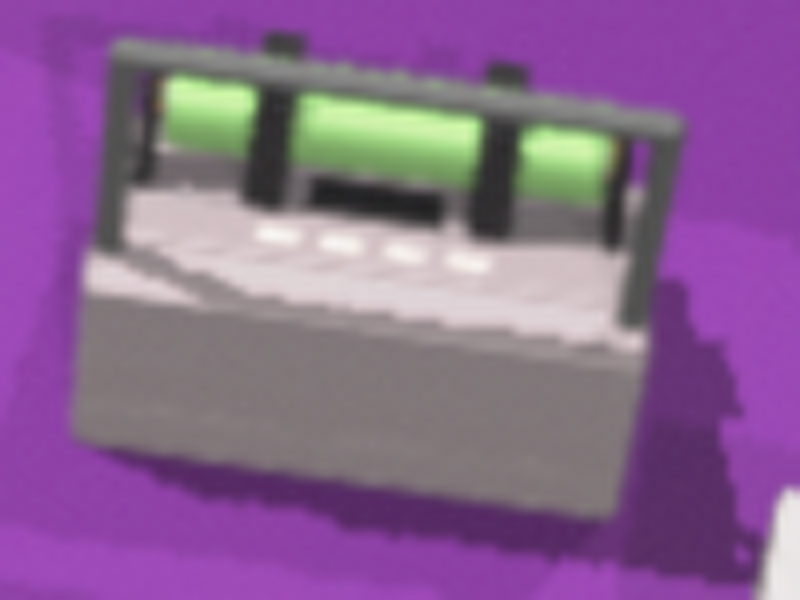

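View pics/e.png

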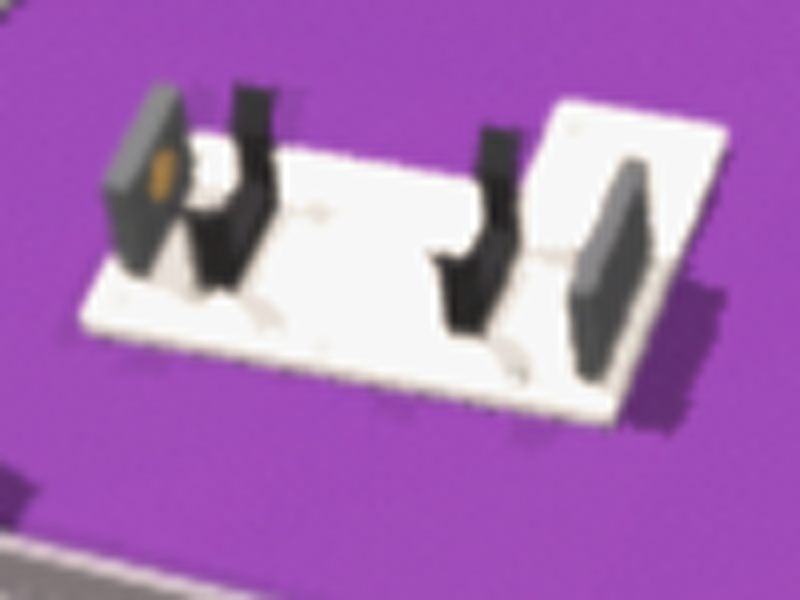

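View pics/f.png

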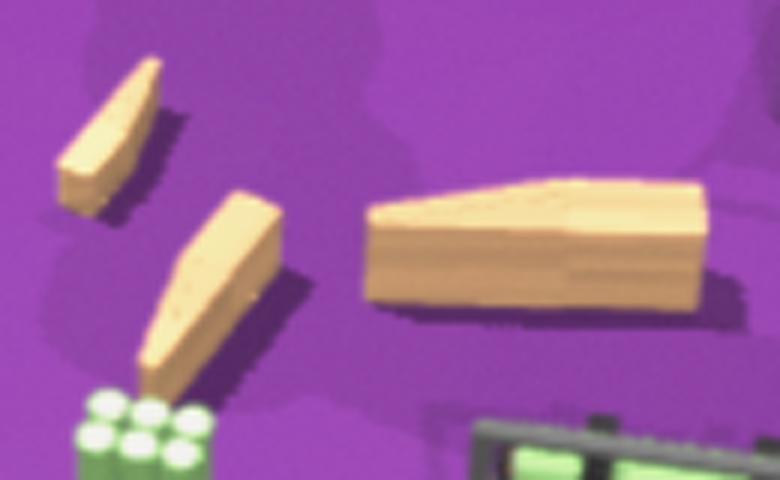

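```bash
cat > fit.py <<'E'
from h import *
from scipy.optimize import least_squares
def oc(p,x0,y0,s): return [x0+(p[0]+.5)/s-.5, y0+(p[1]+.5)/s-.5]
def fit(obs,x0,free_scene=True):
    # obs: (cam, uv, local xyz); 
    def res(p):
        c,s=np.cos(p[2]),np.sin(p[2]); out=[]
        for cam,uv,l in obs:
            P=[p[0]+c*l[0]-s*l[1],p[1]+s*l[0]+c*l[1],l[2]]
            out.append(proj(cam,P)[0]-uv)
        return np.array(out).ravel()
    r=least_squares(res,x0,loss='soft_l1',x_scale=[10,10,.1]); return r.x,res(r.x).reshape(-1,2)
B=lambda p:oc(p,375,180,8); Ee=lambda p:oc(p,175,265,8); C=lambda p:oc(p,225,225,5.7); F=lambda p:oc(p,290,230,6)
cr=[("top",B((72,128)),(45,95,8)),("top",B((645,115)),(45,-95,8)),("top",B((665,385)),(-45,-95,8)),("top",B((275,393)),(-45,35,8)),("top",B((92,533)),(-90,95,8)),("top",B((280,527)),(-90,35,8)),
("scene",Ee((83,318)),(45,-95,8)),("scene",Ee((615,412)),(45,95,8)),("scene",Ee((728,128)),(-90,95,8)),("scene",Ee((560,98)),(-90,35,8))]
we=[("top",C((580,36)),(95,13,40)),("top",C((600,39)),(95,5,40)),("top",C((593,207)),(25,-13,40)),("top",C((508,291)),(-25,13,40)),("top",C((562,303)),(-25,-13,40)),
("scene",F((282,211)),(-25,13,40)),("scene",F((238,191)),(-25,-13,40)),("scene",F((180,262)),(25,-13,40)),("scene",F((140,352)),(95,5,40)),("scene",F((173,371)),(95,13,40))]
if __name__=="__main__":
    for n,o in(("cradle",cr),("wedge",we)):
        for sub in ("top","scene",""):
            x,r=fit([q for q in o if sub in q[0]],[650,-200 if n=="cradle" else 0,0]); print(n,sub,x.round(2),np.degrees(x[2]).round(2)); 
        print(r.round(1).tolist())
    A=lambda p:oc(p,180,160,8); D=lambda p:oc(p,355,295,8)
    l=atz("top",A((165,397)),85); r=atz("top",A((618,374)),85); print("cell",l,r,(l+r)/2,np.linalg.norm(l-r), np.degrees(np.arctan2(-(l-r)[0],(l-r)[1])))
    l=atz("top",A((68,120)),170); r=atz("top",A((630,87)),170); print("rail",l,r,(l+r)/2,np.linalg.norm(l-r), np.degrees(np.arctan2(-(l-r)[0],(l-r)[1])))
    l=atz("scene",D((115,50)),170); r=atz("scene",D((682,122)),170); print("rail",l,r,(l+r)/2)
    print("sceneL,R cell",atz("scene",D((163,113)),85),atz("scene",D((613,165)),85))
E
python3 fit.py
```

```text
cradle top [ 6.4806e+02 -2.4937e+02  7.0000e-02] 3.82
cradle scene [ 6.4936e+02 -2.4959e+02  7.0000e-02] 4.21
cradle  [ 6.4847e+02 -2.4949e+02  7.0000e-02] 3.93
[[0.4, 0.8], [-0.1, 0.4], [0.0, -0.7], [-0.5, -0.3], [0.6, -0.5], [-0.1, -0.4], [0.4, -0.3], [-0.2, -0.4], [-0.3, -0.1], [0.7, 0.3]]
wedge top [ 4.8184e+02  7.7300e+00 -2.4000e-01] -13.84
wedge scene [ 4.844e+02  7.810e+00 -2.200e-01] -12.83
wedge  [ 4.8252e+02  7.6400e+00 -2.4000e-01] -13.55
[[0.1, 0.0], [-0.5, 0.3], [0.2, -1.7], [-0.1, -0.6], [0.3, 0.1], [0.4, -0.6], [-0.2, -0.5], [0.8, -1.6], [0.4, 1.5], [-2.6, -0.6]]
cell [610.75569108 318.02464967  85.        ] [623.79706715 175.76051247  85.        ] [617.27637911 246.89258107  85.        ] 142.8606391641555 5.237674492132153
rail [671.9929995  335.39541694 170.        ] [688.96401387 167.02072444 170.        ] [680.47850668 251.20807069 170.        ] 169.22781214755236 5.755583373321457
rail [688.017234   165.74143406 170.        ] [668.29395834 334.99687345 170.        ] [678.15559617 250.36915376 170.        ]
sceneL,R cell [634.49468138 173.96410585  85.        ] [615.46362353 316.74722924  85.        ]
```

```bash
cat >> h.py <<'E'
from scipy.spatial.transform import Rotation as R
def frame(y,z):
    y,z=np.array(y,float),np.array(z,float); z/=np.linalg.norm(z); y-=z*(y@z); y/=np.linalg.norm(y)
    return R.from_matrix(np.c_[np.cross(y,z),y,z])
def row(T,Rt,st=None):
    st=st or bot.sense(); R0=R.from_quat(st['eef_rot'])
    return np.r_[np.degrees((R0.inv()*Rt).as_rotvec()), R0.inv().apply(np.array(T)-st['ee_pos'])/10].round(2).tolist()
psi=np.radians(5.5); cell=np.array([617.3,246.7,85]); t=np.radians(27)
b=np.array([np.cos(psi),np.sin(psi),0]); zc=np.array([0,0,np.cos(t)])-np.sin(t)*b; xc=np.cos(t)*b+np.array([0,0,np.sin(t)])
Rclip=frame(xc,-zc)
def tcpclip(d): return cell+zc*(d-19)   # grasp point d above cell axis
def down(jawyaw_deg):
    a=np.radians(jawyaw_deg); return frame([np.cos(a),np.sin(a),0],[0,0,-1])
E
python3 - <<'E'
from h import *
print(tcpclip(110),row(tcpclip(110),Rclip))
print(row([300,540,270],down(50)))
print("purple",atz("top",(188,345),170),atz("top",(188,375),0))
for n,u in dict(block=(322,210),jar=(152,213),meter=(328,165)).items(): print(n,atz("top",u,40))
E
```

```text
[576.177062   242.74031144 166.0815937 ] [-23.89, -15.73, 65.68, -47.64, -26.96, 3.91]
[-0.06, 0.02, 22.47, -12.35, -6.94, -6.51]
purple [266.85712223 300.34880875 170.        ] [201.36077425 331.91227858   0.        ]
block [633.51734204  11.55896582  40.        ]
jar [608.40992208 452.21782614  40.        ]
meter [7.57557937e+02 5.71322277e-01 4.00000000e+01]
```

{"fn": "play_rows", "kwargs": {"plan": [[0,0,10,-6,-3.5,-5,0],[0,0,22.5,-12.3,-7,-6.5,0],[-5,-3,32,-20,-11,-5,0],[-24,-15.7,65.7,-47.6,-27,3.9,0],[-24,-15.7,65.7,-47.6,-27,3.9,0],[-24,-15.7,65.7,-47.6,-27,3.9,0],[-24,-15.7,65.7,-47.6,-27,3.9,0],[-24,-15.7,65.7,-47.6,-27,3.9,0],[-24,-15.7,65.7,-47.6,-27,3.9,0],[-24,-15.7,65.7,-47.6,-27,3.9,0],[-24,-15.7,65.7,-47.6,-27,3.9,0],[-24,-15.7,65.7,-47.6,-27,3.9,0],[-24,-15.7,65.7,-47.6,-27,3.9,0],[-24,-15.7,65.7,-47.6,-27,3.9,0],[-24,-15.7,65.7,-47.6,-27,3.9,0],[-24,-15.7,65.7,-47.6,-27,3.9,0]]}}

```text
clock: 1.7
ee_pos: [575.2, 244.2, 166.7]
eef_rot: [0.653, 0.72, 0.175, 0.156]
ft_force: [-0.6, 0.5, -1.2]
grip_width: 1.002
```

```bash
python3 - <<'E'
from h import *
for n in("scene","top"):
    cv2.imwrite(f"pics/{n}1.png",cams.camera(n)[...,::-1])
crop("pics/scene1.png",340,230,160,120,5,"pics/g.png")
crop("pics/top1.png",150,130,160,120,5,"pics/h.png")
s=bot.sense();print(s['clock'],s['ee_pos'],s['ft_force'],s['joint_pos'].round(2)); print(row(tcpclip(110),Rclip),row(tcpclip(0),Rclip))
E
```

```text
1.8 [575.34022838 243.90698139 166.62883723] [-0.04579437 -0.24424804 -0.36624607] [-1.09  0.2   0.51  2.16  0.33  0.41 -0.79]
[0.1, -0.18, 0.01, -0.12, 0.04, 0.08] [0.1, -0.18, 0.01, -0.16, 0.02, 11.08]
```

View pics/g.png

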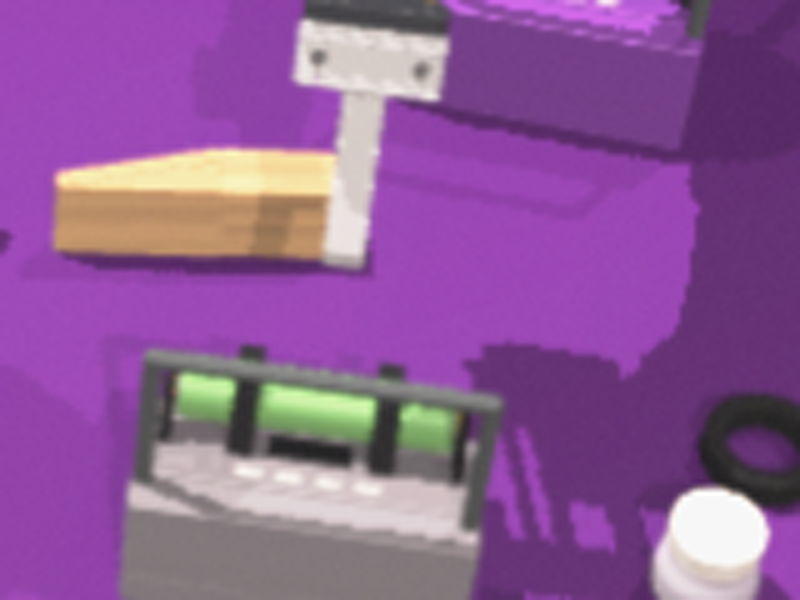

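View pics/h.png

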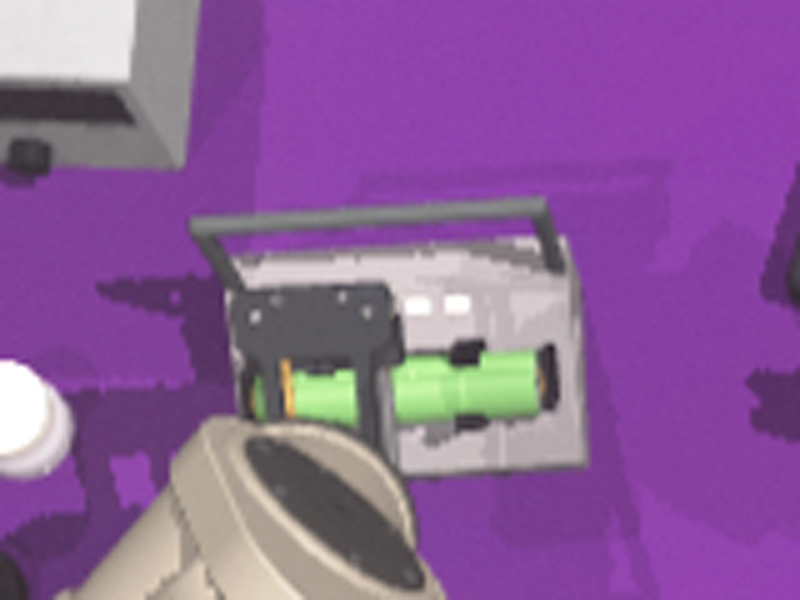

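```bash
python3 - <<'E'
from h import *
s=bot.sense(); Rm=R.from_quat(s['eef_rot'])
for d in(47,53,59.5): print(proj("scene",s['ee_pos']+Rm.apply([0,d,0])))
E
```

```text
[[408.57325727 282.18209835]]
[[408.49769073 282.96708786]]
[[408.41514682 283.82432019]]
```

{"fn": "play_rows", "kwargs": {"plan": [[0.1,-0.2,0,-0.1,0,2.5,0],[0.1,-0.2,0,-0.1,0,5.5,0],[0.1,-0.2,0,-0.15,0,8,0],[0.1,-0.2,0,-0.15,0,10,0],[0.1,-0.2,0,-0.15,0,11,0],[0.1,-0.2,0,-0.15,0,11,0],[0.1,-0.2,0,-0.15,0,11,0]]}}

```text
clock: 2.5
ee_pos: [625.7, 246.6, 69.1]
eef_rot: [0.654, 0.719, 0.173, 0.157]
ft_force: [-0.3, -1.1, 0.5]
grip_width: 1.003
```

```bash
python3 - <<'E'
from h import *
for n in("scene",):
    cv2.imwrite(f"pics/{n}2.png",cams.camera(n)[...,::-1])
crop("pics/scene2.png",340,250,130,100,6,"pics/i.png")
s=bot.sense();print(s['clock'],s['ee_pos'],s['ft_force']); print(row(tcpclip(0),Rclip))
E
```

```text
2.55 [625.76332754 246.76547071  69.48206121] [-0.00215839 -0.21044602  0.4654997 ]
[0.03, 0.04, -0.07, 0.07, -0.05, 0.13]
```

View pics/i.png

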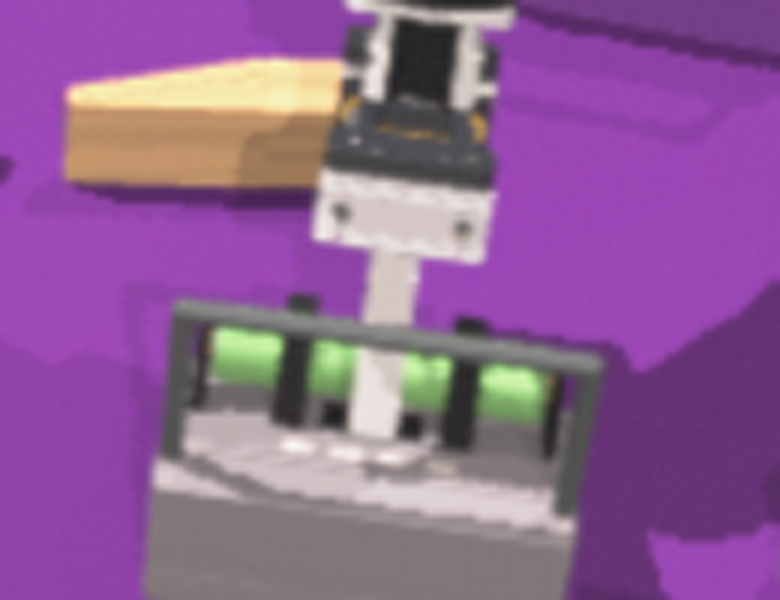

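{"fn": "play_rows", "kwargs": {"plan": [[0,0,0,0,0,0,255],[0,0,0,0,0,0,255],[0,0,0,0,0,0,255],[0,0,0,0,0,0,255],[0,0,0,0,0,0,255],[0,0,0,0,0,0,255],[0,0,0,0,0,0,255],[0,0,0,0,0,0,255]], "grip_force": 50}}

```text
clock: 3.35
ee_pos: [625.8, 246.3, 68.5]
eef_rot: [0.654, 0.719, 0.172, 0.157]
ft_force: [-0.2, -0.7, -0.6]
grip_width: 0.354
```

{"fn": "play_rows", "kwargs": {"plan": [[0,0,0,0,0,-0.4,255],[0,0,0,0,0,-0.8,255],[0,0,0,0,0,-1.2,255],[0,0,0,0,0,-1.6,255],[0,0,0,0,0,-2,255],[0,0,0,0,0,-2.5,255],[0,0,0,0,0,-3,255],[0,0,0,0,0,-3.5,255],[0,0,0,0,0,-4,255],[0,0,0,0,0,-5,255],[0,0,0,0,0,-6,255],[0,0,0,0,0,-6.5,255],[0,0,0,0,0,-6.5,255],[0,0,0,0,0,-6.5,255]]}}

```text
clock: 4.75
ee_pos: [596.4, 243.9, 126.6]
eef_rot: [0.654, 0.719, 0.173, 0.157]
ft_force: [0.0, -0.3, -2.8]
grip_width: 0.337
```

```bash
python3 - <<'E'
from h import *
for n in("scene","top"):
    cv2.imwrite(f"pics/{n}3.png",cams.camera(n)[...,::-1])
crop("pics/scene3.png",340,230,130,100,6,"pics/j.png")
crop("pics/top3.png",160,130,130,100,6,"pics/k.png")
s=bot.sense();print(s['clock'],s['ee_pos'],s['ft_force'],s['grip_width'])
E
```

```text
4.85 [596.39007124 243.61008656 126.19697521] [ 0.23376691  0.56227729 -2.3080449 ] 0.34070532256581354
```

View pics/j.png

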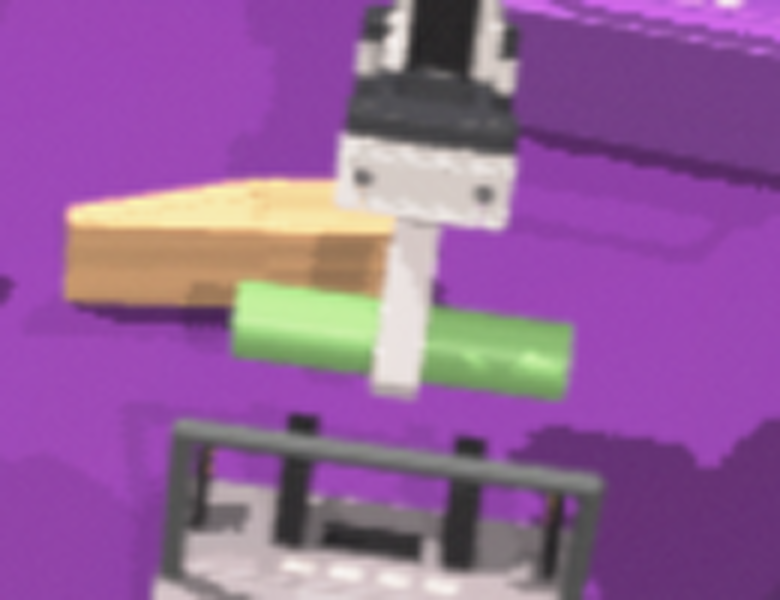

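View pics/k.png

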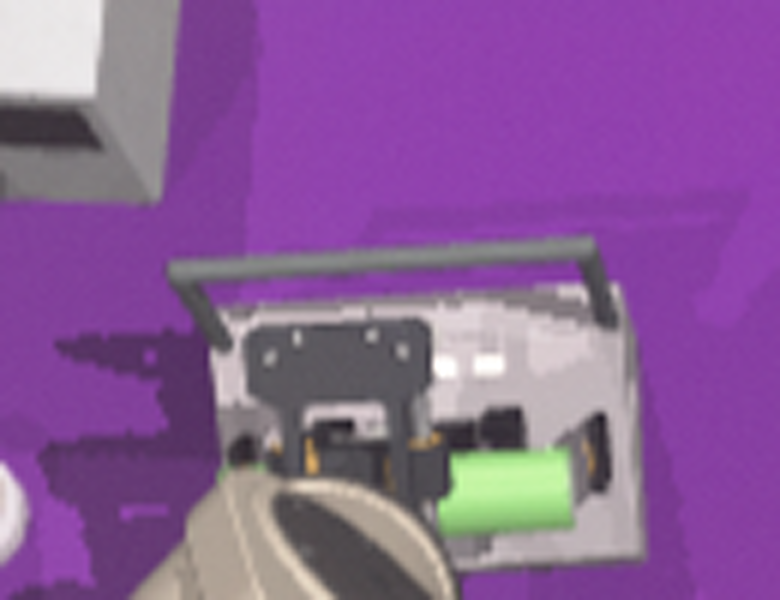

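```bash
python3 - <<'E'
from h import *
s=bot.sense(); Rm=R.from_quat(s['eef_rot']); g=s['ee_pos']-19*Rm.apply([0,0,1])
print(g)
im=cv2.imread("pics/scene3.png").astype(int); m=((im[...,1]>im[...,2]+25)&(im[...,1]>im[...,0]+25)).astype(np.uint8)
m[:260]=0;m[320:]=0;m[:,:370]=0;m[:,445:]=0
ys,xs=np.nonzero(m);print(xs.min(),xs.max(),ys.min(),ys.max())
best=None
# silhouette projection: cyl points
a=np.linspace(0,2*np.pi,60)
for off in range(-8,9,2):
  for tilt in(0,):
    P=np.array([[off+sx*70,16.5*np.cos(t_),-19+16.5*np.sin(t_)] for sx in(-1,1) for t_ in a]); q=proj("scene",s['ee_pos']+Rm.apply(P)); print(off,q.min(0).round(1),q.max(0).round(1))
E
```

```text
[587.80748837 242.81230195 143.12927603]
379 434 277 295
-8 [375.5 275.3] [432.3 295.9]
-6 [376.3 275.4] [433.1 296. ]
-4 [377.  275.5] [433.9 296.1]
-2 [377.8 275.6] [434.7 296.2]
0 [378.6 275.7] [435.5 296.3]
2 [379.4 275.8] [436.3 296.4]
4 [380.2 275.9] [437.1 296.6]
6 [381.  276.1] [437.9 296.7]
8 [381.7 276.2] [438.7 296.8]
```

```bash
cat >> h.py <<'E'
crx,cry,cra=648.5,-249.5,np.radians(3.93)
def C2W(x,y,z): c,s=np.cos(cra),np.sin(cra); return np.array([crx+c*x-s*y,cry+s*x+c*y,z])
E
python3 - <<'E'
from h import *
Rc=down(3.93)
print(row([570,150,215],Rclip)); print(row([610,0,230],down(4)));print(row(C2W(0,-3,120),Rc)); print(C2W(0,-3,120))
E
```

```text
[-0.02, 0.09, -0.06, -9.08, 0.9, -9.5]
[26.98, -0.28, 1.39, -24.39, 3.86, -9.66]
[26.98, -0.3, 1.46, -49.88, 0.18, 0.83]
[ 648.705613   -252.49294559  120.        ]
```

{"fn": "play_rows", "kwargs": {"plan": [[0,0,0,0,0,-3,255],[0,0,0,-2,0.3,-6,255],[0,0,0,-6,0.6,-9,255],[4,0,0,-9,0.9,-9.5,255],[9,0,0.3,-13,1.9,-9.6,255],[14,0,0.6,-17,2.5,-9.6,255],[20,-0.1,1,-21,3.2,-9.6,255],[26,-0.2,1.4,-25,3.8,-9.6,255],[27,-0.3,1.5,-29,3.3,-8.5,255],[27,-0.3,1.5,-33,2.7,-6.8,255],[27,-0.3,1.5,-37,2.1,-5,255],[27,-0.3,1.5,-41,1.4,-3,255],[27,-0.3,1.5,-45,0.8,-1.2,255],[27,-0.3,1.5,-48,0.4,0.2,255],[27,-0.3,1.5,-49.9,0.2,0.8,255],[27,-0.3,1.5,-49.9,0.2,0.8,255],[27,-0.3,1.5,-49.9,0.2,0.8,255],[27,-0.3,1.5,-49.9,0.2,0.8,255]]}}

```text
clock: 6.65
ee_pos: [649.2, -251.6, 120.5]
eef_rot: [0.682, 0.731, 0.0, -0.0]
ft_force: [-0.0, 0.9, -2.3]
grip_width: 0.342
```

```bash
python3 - <<'E'
from h import *
for n in("scene","top"):
    cv2.imwrite(f"pics/{n}4.png",cams.camera(n)[...,::-1])
crop("pics/scene4.png",160,210,130,100,6,"pics/l.png")
crop("pics/top4.png",360,150,130,100,6,"pics/m.png")
s=bot.sense();print(s['clock'],s['ee_pos'],s['ft_force'],s['grip_width'],s['joint_pos']);print(row(C2W(0,-3,120),down(3.93)))
E
```

```text
6.75 [ 649.28061056 -251.38553417  120.84625982] [ 0.78503198 -0.13324235 -3.31336998] 0.34140771856231705 [-0.13370253  0.60737794  0.60085101  1.65243004 -0.39314918  1.00505816
  0.66708327]
[0.02, -0.04, 0.05, -0.11, -0.07, 0.08]
```

View pics/l.png

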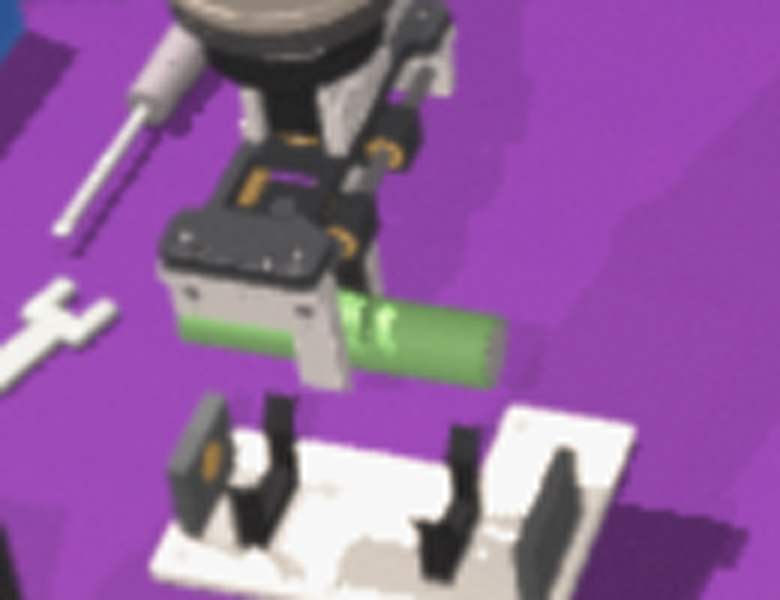

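View pics/m.png

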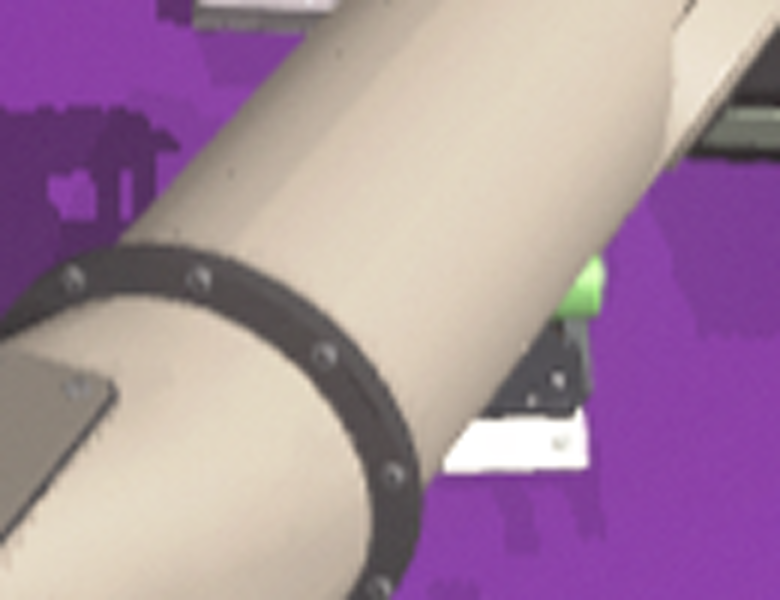

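```bash
python3 - <<'E'
from h import *
im=cv2.imread("pics/top0.png")[180:255,375:475]; im=cv2.resize(im,None,fx=8,fy=8,interpolation=cv2.INTER_CUBIC)
im2=cv2.imread("pics/scene0.png")[265:340,175:275]; im2=cv2.resize(im2,None,fx=8,fy=8,interpolation=cv2.INTER_CUBIC)
def dr(img,cam,x0,y0,pts,col):
    q=proj(cam,np.array([C2W(*p) for p in pts])); q=((q-[x0,y0]+.5)*8-.5).round().astype(int)
    cv2.polylines(img,[q.reshape(-1,1,2)],False,col,1)
for img,cam,x0,y0 in((im,"top",375,180),(im2,"scene",175,265)):
    dr(img,cam,x0,y0,[(45,95,8),(45,-95,8),(-45,-95,8),(-45,35,8),(-90,35,8),(-90,95,8),(45,95,8)],(0,0,255))
    dr(img,cam,x0,y0,[(-30,79,55),(35,79,55),(35,79,8),(-30,79,8),(-30,79,55)],(255,0,0))
    dr(img,cam,x0,y0,[(-30,-79,55),(30,-79,55),(30,-79,8),(-30,-79,8),(-30,-79,55)],(255,0,0))
    for y in(-61,-47,29,43): dr(img,cam,x0,y0,[(-18.5,y,45),(-18.5,y,20),(18.5,y,20),(18.5,y,45)],(0,160,0))
cv2.imwrite("pics/n.png",im);cv2.imwrite("pics/o.png",im2)
E
```

```text
(no output)
```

View pics/n.png

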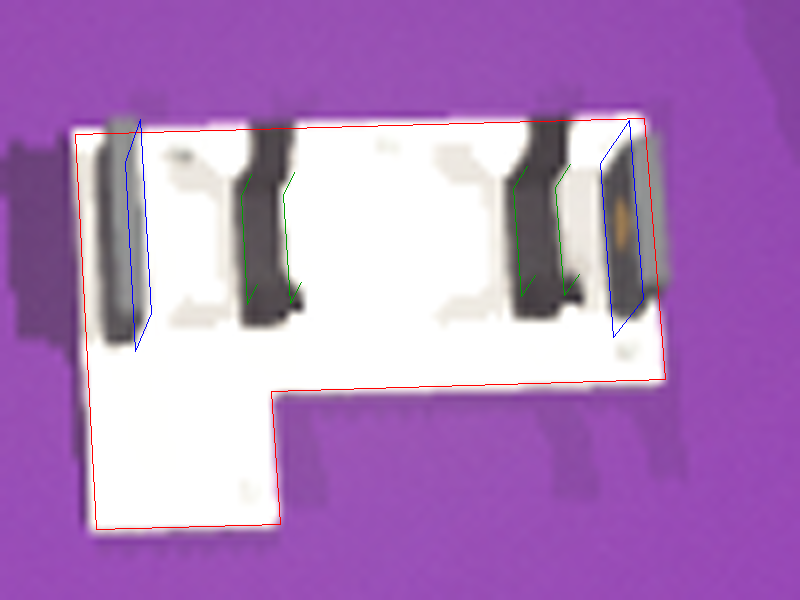

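View pics/o.png

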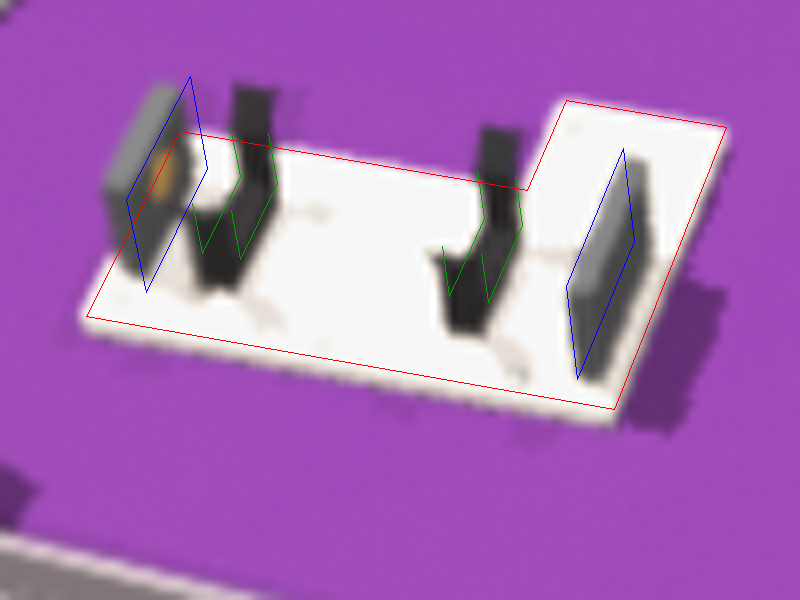

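{"fn": "play_rows", "kwargs": {"plan": [[0,0,0,-0.1,-0.07,2,255],[0,0,0,-0.1,-0.07,4,255],[0,0,0,-0.1,-0.07,5,255],[0,0,0,-0.1,-0.07,5.8,255],[0,0,0,-0.1,-0.07,6.5,255],[0,0,0,-0.1,-0.07,7.1,255],[0,0,0,-0.1,-0.07,7.6,255],[0,0,0,-0.1,-0.07,8,255],[0,0,0,-0.1,-0.07,8,255]]}}

```text
clock: 7.65
ee_pos: [648.0, -253.6, 40.1]
eef_rot: [0.683, 0.731, -0.0, -0.0]
ft_force: [-0.3, 0.7, -2.5]
grip_width: 0.338
```

```bash
python3 - <<'E'
from h import *
for n in("scene",):
    cv2.imwrite(f"pics/{n}5.png",cams.camera(n)[...,::-1])
crop("pics/scene5.png",160,240,130,100,6,"pics/p.png")
s=bot.sense();print(s['clock'],s['ee_pos'],s['ft_force'],s['grip_width']);print(row(C2W(0,-3,17.5),down(3.93)))
E
```

```text
7.7 [ 648.15086664 -253.69826815   40.47833441] [ 0.65711413 -0.30198168 -2.01085217] 0.33995258783684223
[-0.02, -0.02, -0.04, 0.12, 0.06, 2.3]
```

View pics/p.png

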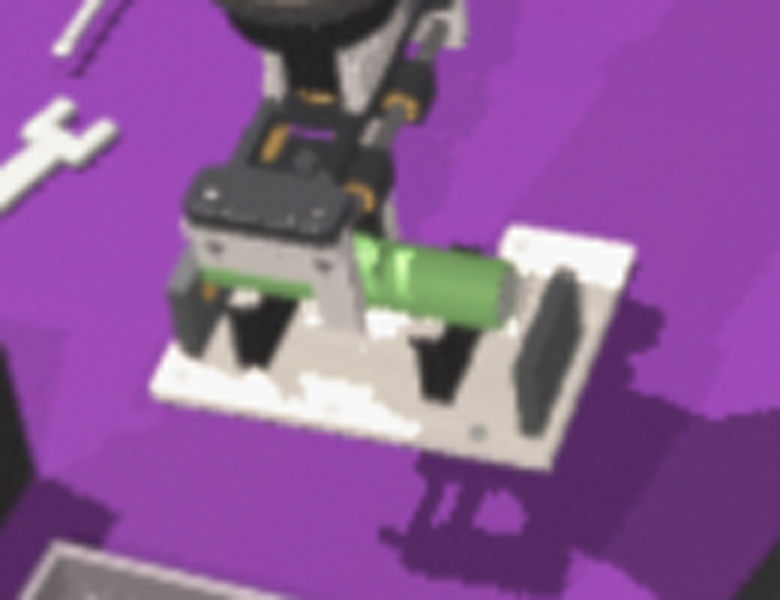

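{"fn": "play_rows", "kwargs": {"plan": [[0,0,0,0.2,0.05,0.5,255],[0,0,0,0.2,0.05,1,255],[0,0,0,0.2,0.05,1.4,255],[0,0,0,0.2,0.05,1.7,255],[0,0,0,0.2,0.05,1.9,255]]}}

```text
clock: 8.2
ee_pos: [648.4, -251.6, 21.1]
eef_rot: [0.683, 0.731, -0.0, -0.0]
ft_force: [-0.5, 0.6, -2.3]
grip_width: 0.339
```

{"fn": "play_rows", "kwargs": {"plan": [[0,0,0,0,0,0.1,255],[0,0,0,0,0,0.2,255],[0,0,0,0,0,0.25,255],[0,0,0,0,0,0.25,255]]}}

```text
clock: 8.6
ee_pos: [648.6, -251.6, 19.1]
eef_rot: [0.683, 0.731, 0.0, -0.0]
ft_force: [-0.3, 0.6, -2.4]
grip_width: 0.338
```

{"fn": "play_rows", "kwargs": {"plan": [[0,0,0,0,0,0.05,255],[0,0,0,0,0,0.1,255],[0,0,0,0,0,0.1,255]]}}

```text
clock: 8.9
ee_pos: [648.6, -251.6, 18.2]
eef_rot: [0.683, 0.731, 0.0, -0.0]
ft_force: [-0.3, 0.2, 0.1]
grip_width: 0.34
```

{"fn": "play_rows", "kwargs": {"plan": [[0,0,0,0,0,0.02,150],[0,0,0,0,0,0.02,130],[0,0,0,0,0,0.02,100],[0,0,0,0,0,0.02,90],[0,0,0,0,0,0.02,90]]}}

```text
clock: 9.4
ee_pos: [648.6, -251.7, 17.9]
eef_rot: [0.683, 0.731, 0.0, -0.0]
ft_force: [-0.2, -0.1, 0.0]
grip_width: 0.647
```

```bash
python3 - <<'E'
from h import *
for n in("scene",):
    cv2.imwrite(f"pics/{n}6.png",cams.camera(n)[...,::-1])
crop("pics/scene6.png",160,240,130,100,6,"pics/q.png")
s=bot.sense();print(s['clock'],s['ee_pos'],s['ft_force'],s['grip_width'])
E
```

```text
9.45 [ 648.57930342 -251.59537369   17.86876692] [0.29007202 0.76339378 0.62945003] 0.6441923748051356
```

View pics/q.png

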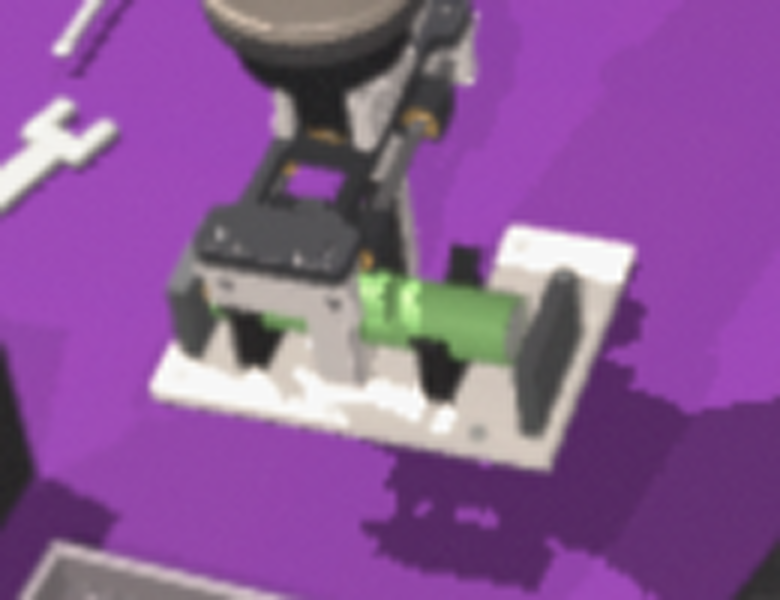

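```bash
python3 - <<'E'
from h import *
a=-103.55
print(row([648,-251,140],down(3.93)));print(row([482.5,7.6,130],down(a)),row([565,-120,140],down(-50)))
E
```

```text
[-0.01, -0.02, -0.04, 0.07, -0.05, -12.21]
[-0.02, -0.01, 107.44, 26.99, -14.81, -11.2] [-0.02, -0.02, 53.89, 13.7, -7.45, -12.21]
```

{"fn": "play_rows", "kwargs": {"plan": [[0,0,0,0,0,-2,90],[0,0,0,0,0,-4.5,90],[0,0,0,0,0,-8,0],[0,0,0,0,0,-12,0],[0,0,15,4,-2.2,-12,0],[0,0,30,8,-4.4,-12,0],[0,0,54,13.7,-7.5,-12,0],[0,0,80,20,-11,-12,0],[0,0,107.4,27,-14.8,-11.2,0],[0,0,107.4,27,-14.8,-11.2,0],[0,0,107.4,27,-14.8,-11.2,0],[0,0,107.4,27,-14.8,-11.2,0],[0,0,107.4,27,-14.8,-11.2,0],[0,0,107.4,27,-14.8,-11.2,0],[0,0,107.4,27,-14.8,-11.2,0],[0,0,107.4,27,-14.8,-11.2,0],[0,0,107.4,27,-14.8,-11.2,0],[0,0,107.4,27,-14.8,-11.2,0],[0,0,107.4,27,-14.8,-11.2,0],[0,0,107.4,27,-14.8,-11.2,0]]}}

```text
clock: 11.45
ee_pos: [482.6, 7.7, 130.0]
eef_rot: [0.993, -0.116, -0.0, -0.0]
ft_force: [0.4, 0.8, 0.3]
grip_width: 0.999
```

```bash
python3 - <<'E'
from h import *
for n in("scene","top"):
    cv2.imwrite(f"pics/{n}7.png",cams.camera(n)[...,::-1])
crop("pics/scene7.png",160,240,130,100,6,"pics/r.png")
crop("pics/top7.png",375,180,100,75,8,"pics/s.png")
crop("pics/scene7.png",270,190,130,100,6,"pics/t.png")
s=bot.sense();print(s['clock'],s['ee_pos'],s['ft_force'],s['grip_width'],s['joint_pos'].round(2))
print(row([482.5,7.6,130],down(-103.55)),row([482.5,7.6,8],down(-103.55)))
E
```

```text
11.55 [482.63015806   7.7108846  130.05682908] [-0.67655893  0.07377801 -0.36234825] 1.0025687548858968 [-1.11  0.44  1.22  2.15 -0.54  0.91 -1.38]
[-0.05, 0.01, 0.14, -0.01, 0.01, 0.01] [-0.05, 0.01, 0.14, -0.01, 0.02, 12.21]
```

View pics/r.png

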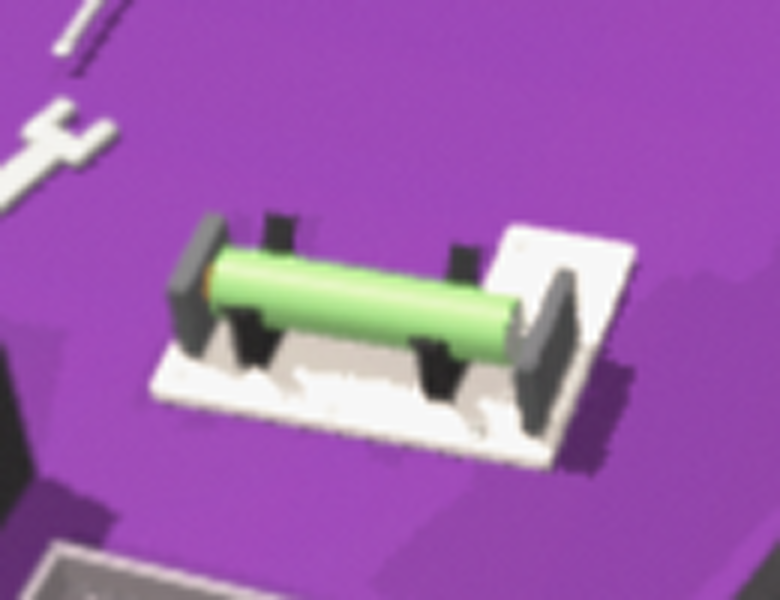

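View pics/s.png

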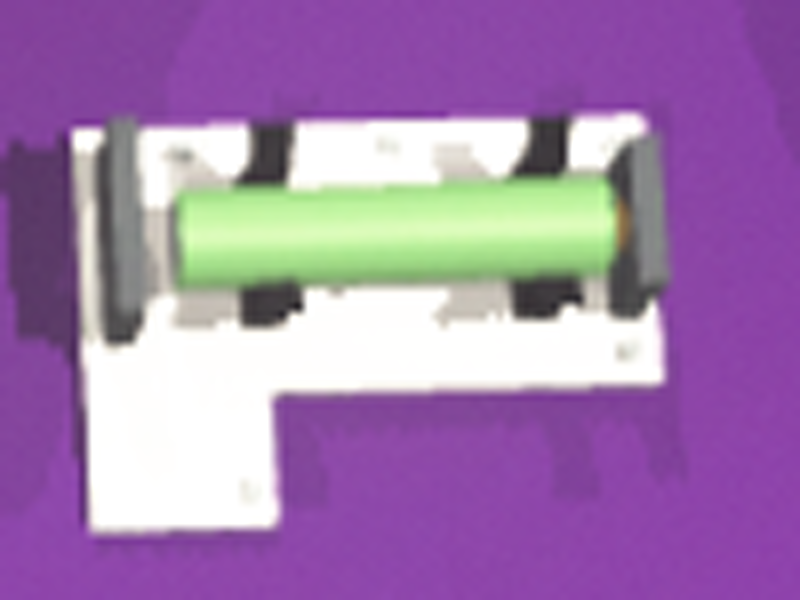

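View pics/t.png

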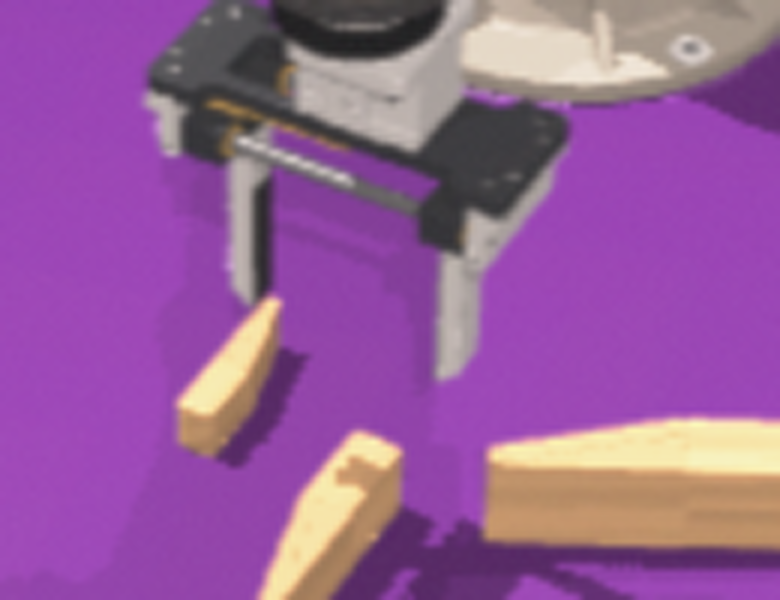

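{"fn": "play_rows", "kwargs": {"plan": [[0,0,0.1,0,0,0,110],[0,0,0.1,0,0,1,110],[0,0,0.1,0,0,4,110],[0,0,0.1,0,0,7,110],[0,0,0.1,0,0,9.5,110],[0,0,0.1,0,0,11,110],[0,0,0.1,0,0,12.2,110],[0,0,0.1,0,0,12.2,110]]}}

```text
clock: 12.35
ee_pos: [481.4, 7.3, 6.4]
eef_rot: [0.993, -0.119, -0.001, 0.0]
ft_force: [-0.9, 0.4, 0.4]
grip_width: 0.569
```

```bash
python3 - <<'E'
from h import *
for n in("scene",):
    cv2.imwrite(f"pics/{n}8.png",cams.camera(n)[...,::-1])
crop("pics/scene8.png",270,190,130,100,6,"pics/u.png")
s=bot.sense();print(s['clock'],s['ee_pos'],s['ft_force'],s['grip_width'],s['joint_pos'].round(2))
E
```

```text
12.4 [481.93241797   7.25436031   7.26152945] [ 0.10318788 -0.5732562   0.21786435] 0.5694969805267515 [-0.86  0.61  0.91  2.22 -0.79  0.68 -1.19]
```

View pics/u.png

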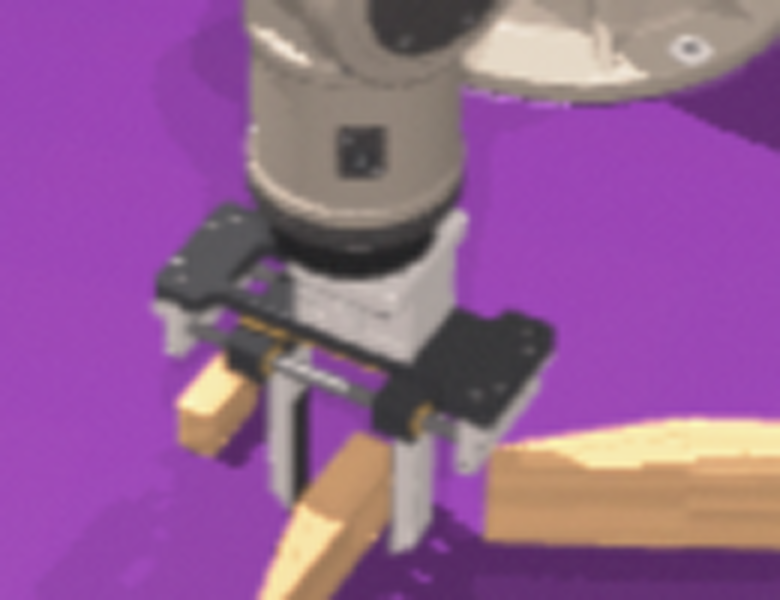

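{"fn": "play_rows", "kwargs": {"plan": [[0,0,0,0,0,0,255],[0,0,0,0,0,0,255],[0,0,0,0,0,0,255],[0,0,0,0,0,0,255],[0,0,0,0,0,0,255],[0,0,0,0,0,0,255]], "grip_force": 50}}

```text
clock: 13.0
ee_pos: [482.8, 7.9, 8.3]
eef_rot: [0.993, -0.118, 0.0, -0.0]
ft_force: [-1.9, 2.0, 7.2]
grip_width: 0.272
```

```bash
python3 - <<'E'
from h import *
print(row([482,7.5,130],down(-103.55)), row(C2W(-150,64.5,130),down(3.93-90)),C2W(-150,64.5,130))
E
```

```text
[-0.05, -0.0, -0.05, -0.07, 0.05, -12.17] [-0.05, -0.01, -17.53, 5.91, 19.48, -12.19] [ 494.43204104 -195.43231999  130.        ]
```

{"fn": "play_rows", "kwargs": {"plan": [[0,0,0,0,0,-1,255],[0,0,0,0,0,-3,255],[0,0,0,0,0,-6,255],[0,0,0,0,1,-9,255],[0,0,-3,1,4,-11,255],[0,0,-8,3,8,-11,255],[0,0,-13,4,12,-11,255],[0,0,-17.5,5,16,-9,255],[0,0,-17.5,5.9,19.5,-6,255],[0,0,-17.5,5.9,19.5,-4,255],[0,0,-17.5,5.9,19.5,-3,255],[0,0,-17.5,5.9,19.5,-3,255],[0,0,-17.5,5.9,19.5,-3,255]]}}

```text
clock: 14.3
ee_pos: [494.5, -194.9, 38.7]
eef_rot: [0.999, 0.035, 0.0, -0.0]
ft_force: [0.1, -0.2, -0.2]
grip_width: 0.269
```

```bash
python3 - <<'E'
from h import *
for n in("scene","top"):
    cv2.imwrite(f"pics/{n}9.png",cams.camera(n)[...,::-1])
crop("pics/scene9.png",190,210,130,100,6,"pics/v.png")
crop("pics/top9.png",345,180,130,100,6,"pics/w.png")
s=bot.sense();print(s['clock'],s['ee_pos'],s['ft_force'],s['grip_width'],s['joint_pos'].round(2))
print(row(C2W(-135,64.5,36),down(3.93-90)))
E
```

```text
14.4 [ 494.89603938 -194.79928156   38.95187734] [-0.69699316 -0.18425466 -0.39850628] 0.27589132029599933 [-0.4   0.57  0.85  2.1  -0.64  0.75 -0.64]
[-0.02, -0.07, 0.06, 1.45, 0.06, 0.3]
```

View pics/v.png

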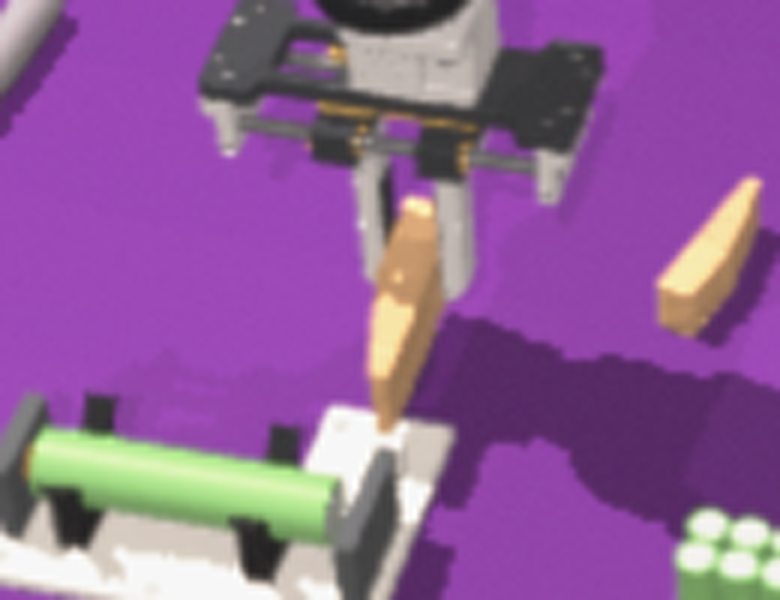

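View pics/w.png

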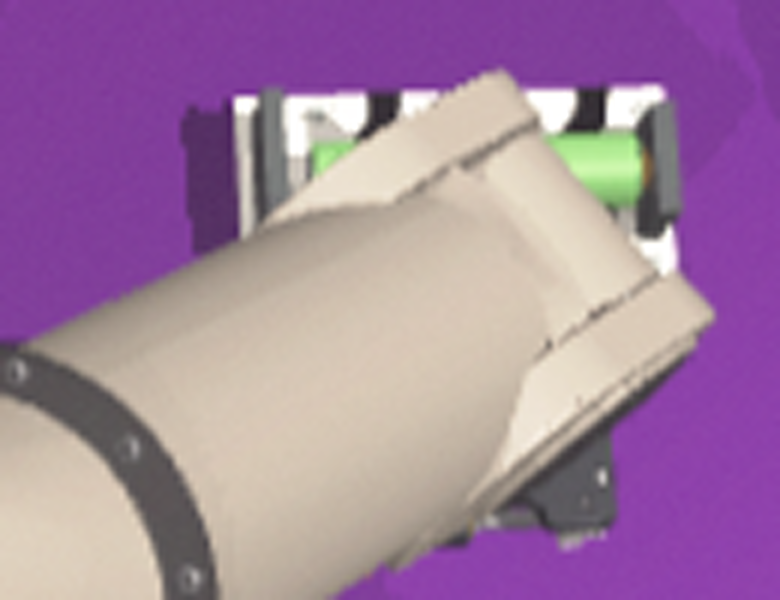

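{"fn": "play_rows", "kwargs": {"plan": [[0,0,0,0.7,0.05,0.5,255],[0,0,0,1.45,0.05,1.3,255],[0,0,0,1.45,0.05,1.9,255],[0,0,0,1.45,0.05,1.9,255],[0,0,0,1.45,0.05,1.9,255]]}}

```text
clock: 14.9
ee_pos: [508.1, -195.4, 18.6]
eef_rot: [0.999, 0.034, -0.001, -0.0]
ft_force: [-0.7, -0.0, -0.4]
grip_width: 0.275
```

```bash
python3 - <<'E'
from h import *
for n in("scene","top"):
    cv2.imwrite(f"pics/{n}10.png",cams.camera(n)[...,::-1])
s=bot.sense();print(s['clock'],s['ee_pos'],s['ft_force'],s['grip_width'],R.from_quat(s['eef_rot']).as_matrix().round(3).tolist())
def C2W2(x,y,z): return C2W(x,y,z)
img={}
for cam,x0,y0,w,h in(("scene",225,265,80,60),("top",375,180,80,60),):
    im=cv2.imread(f"pics/{cam}10.png")[y0:y0+h,x0:x0+w]; im=cv2.resize(im,None,fx=10,fy=10,interpolation=cv2.INTER_CUBIC)
    def dr(pts,col):
        q=proj(cam,np.array(pts)); q=((q-[x0,y0]+.5)*10-.5).round().astype(int); cv2.polylines(im,[q.reshape(-1,1,2)],False,col,1)
    dr([C2W(-30,79,55),C2W(35,79,55)],(0,0,255))
    dr([C2W(-90,35,8),C2W(-90,95,8),C2W(45,95,8)],(0,0,255))
    a=np.linspace(0,2*np.pi,40); dr([C2W(16.5*np.cos(t_),66,36.5+16.5*np.sin(t_)) for t_ in a],(255,0,0))
    Rm=R.from_quat(s['eef_rot']); W=lambda x,y,z: s['ee_pos']+Rm.apply([x,-y,0])+np.array([0,0,z-8])
    dr([W(*p) for p in[(-25,13,40),(95,13,40),(95,5,40),(25,-13,40),(-25,-13,40),(-25,13,40)]],(0,255,0))
    dr([W(*p) for p in[(95,13,40),(95,13,0),(95,5,0),(95,5,40)]],(0,255,0))
    cv2.imwrite(f"pics/ov_{cam}.png",im)
E
```

```text
15.0 [ 508.34145506 -195.43677821   18.96508883] [-0.32110511 -0.41946632 -0.38241225] 0.2739222454895234 [[0.998, 0.067, -0.0], [0.067, -0.998, 0.0], [-0.0, -0.0, -1.0]]
```

View pics/ov_scene.png

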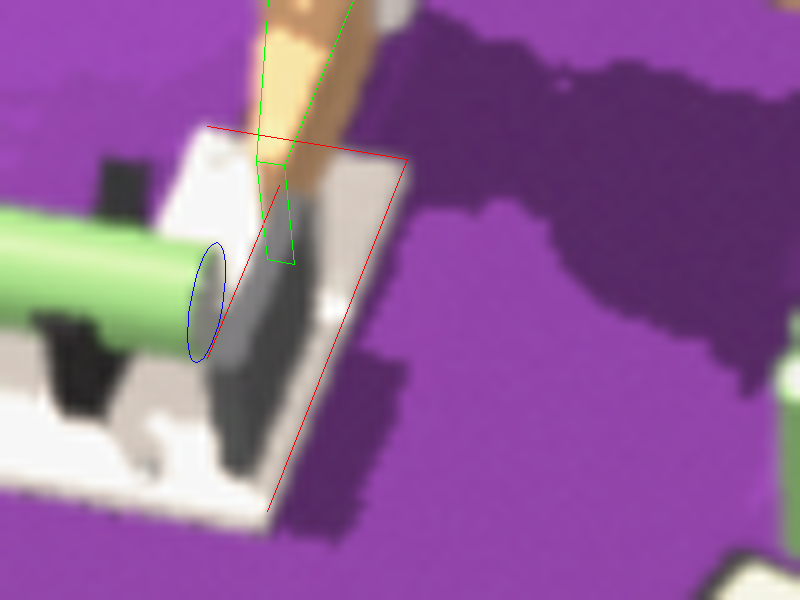

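View pics/ov_top.png

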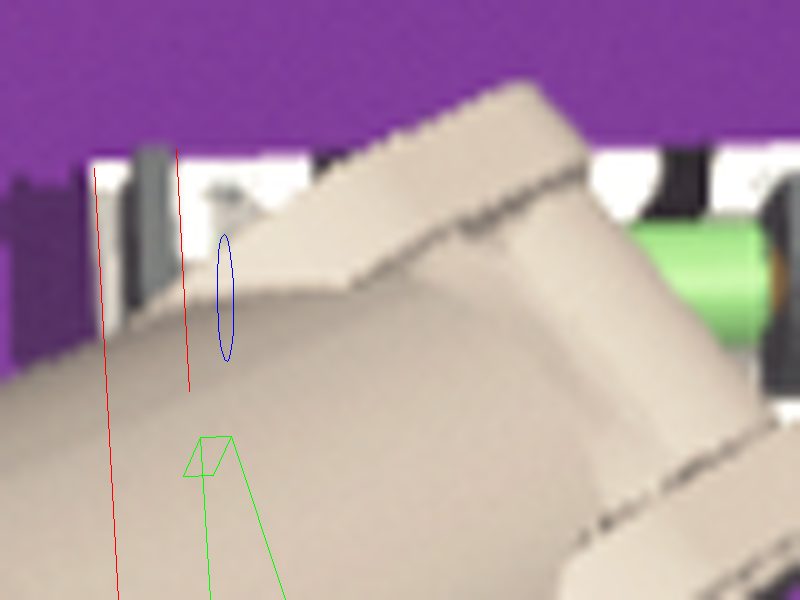

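```bash
cat > ov.py <<'E'
from h import *
import sys
def ov(png,cam,x0,y0,w,h,s,out,dy=0,dyaw=0,dx=0,zb=8,draw=True):
    im=cv2.imread(png)[y0:y0+h,x0:x0+w]; im=cv2.resize(im,None,fx=s,fy=s,interpolation=cv2.INTER_CUBIC); st=bot.sense()
    def dr(pts,col):
        q=proj(cam,np.array(pts)); q=((q-[x0,y0]+.5)*s-.5).round().astype(int); cv2.polylines(im,[q.reshape(-1,1,2)],False,col,1)
    if draw:
        Rm=R.from_quat(st['eef_rot'])*R.from_euler('z',-dyaw,degrees=True); W=lambda x,y,z: st['ee_pos']+Rm.apply([x+dx,-y-dy,0])+np.array([0,0,z-zb])
        dr([W(*p) for p in[(-25,13,40),(95,13,40),(95,5,40),(25,-13,40),(-25,-13,40),(-25,13,40)]],(0,255,0))
        dr([W(*p) for p in[(95,13,40),(95,13,0),(95,5,0),(95,5,40)]],(0,255,0)); dr([W(*p) for p in[(95,13,0),(-25,13,0)]],(0,255,0))
    cv2.imwrite(out,im)
E
python3 - <<'E'
from ov import *
ov("pics/scene10.png","scene",230,230,60,70,8.5,"pics/ov1.png")
ov("pics/scene10.png","scene",230,230,60,70,8.5,"pics/ov2.png",draw=False)
a=cv2.imread("pics/ov1.png");b=cv2.imread("pics/ov2.png");c=cv2.hconcat([b,a]);c=cv2.resize(c,(800,int(800*c.shape[0]/c.shape[1])));cv2.imwrite("pics/ov3.png",c)
E
```

```text
(no output)
```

View pics/ov1.png

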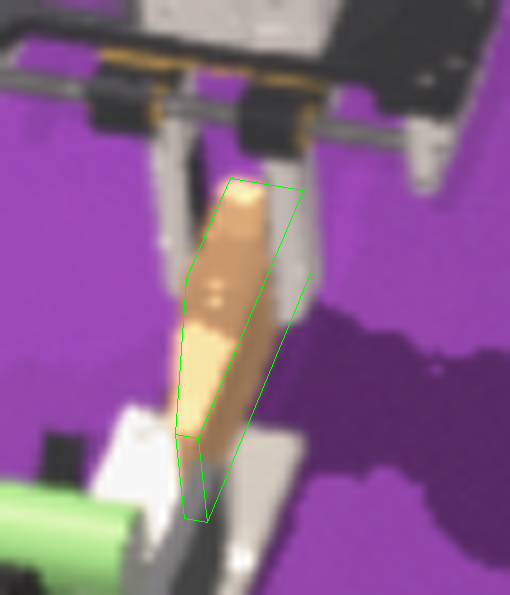

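{"fn": "play_rows", "kwargs": {"plan": [[0,0,0,0,0,0.1,255],[0,0,0,0,0,0.2,255],[0,0,0,0,0,0.2,255]]}}

```text
clock: 15.3
ee_pos: [508.5, -195.1, 16.8]
eef_rot: [0.999, 0.034, -0.0, -0.0]
ft_force: [-0.5, -0.6, -0.3]
grip_width: 0.274
```

```bash
python3 - <<'E'
from h import *
s=bot.sense();print(s['ee_pos'],s['ft_force']);print(row(C2W(-135,64.5,17),down(3.93-90)))
E
```

```text
[ 508.48324218 -195.14954779   16.84849232] [-0.46602201 -0.56520847 -0.29153997]
[-0.03, 0.01, -0.04, 0.1, -0.07, -0.02]
```

{"fn": "play_rows", "kwargs": {"plan": [[0,0,0,0.5,-0.02,0.03,255],[0,0,0,1,-0.03,0.05,255],[0,0,0,1.5,-0.03,0.05,255],[0,0,0,2,-0.03,0.05,255],[0,0,0,2.5,-0.03,0.05,255],[0,0,0,2.5,-0.03,0.05,255]]}}

```text
clock: 15.9
ee_pos: [534.2, -193.1, 16.3]
eef_rot: [0.999, 0.034, 0.0, -0.0]
ft_force: [0.1, -0.3, 0.4]
grip_width: 0.275
```

```bash
python3 - <<'E'
from ov import *
cv2.imwrite("pics/scene11.png",cams.camera("scene")[...,::-1])
ov("pics/scene11.png","scene",225,255,80,60,10,"pics/ov4.png",draw=True)
s=bot.sense();print(s['ee_pos'],s['ft_force'])
E
```

```text
[ 533.73361673 -193.17022252   16.33050976] [ 0.26687011  0.29657469 -0.35162615]
```

View pics/ov4.png

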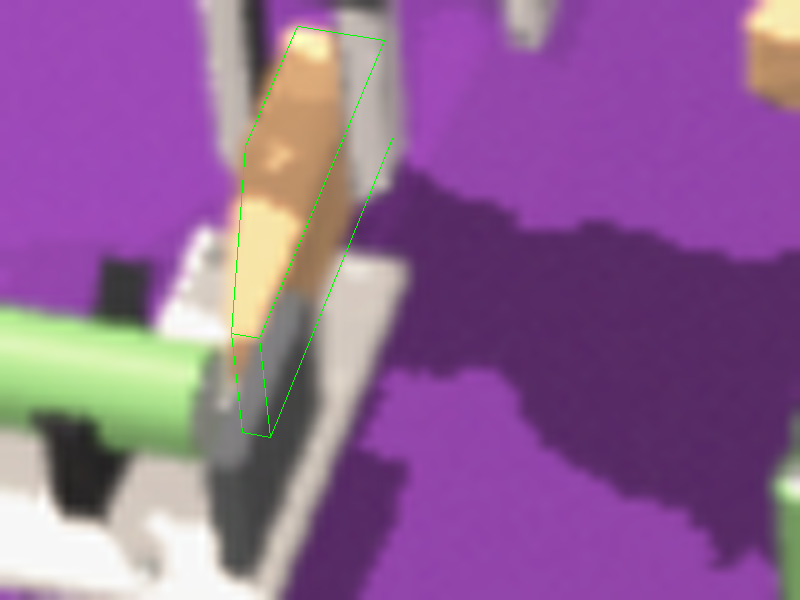

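{"fn": "play_rows", "kwargs": {"plan": [[0,0,0,0.4,0,0,255],[0,0,0,0.8,0,0,255],[0,0,0,1.2,0,0,255],[0,0,0,1.5,0,0,255],[0,0,0,1.5,0,0,255]]}}

```text
clock: 16.45
ee_pos: [548.7, -191.8, 16.3]
eef_rot: [0.999, 0.034, -0.0, -0.0]
ft_force: [-1.0, 3.3, 1.1]
grip_width: 0.274
```

{"fn": "play_rows", "kwargs": {"plan": [[0,0,0,0.2,-0.05,0,255],[0,0,0,0.4,-0.1,0,255],[0,0,0,0.7,-0.15,0,255],[0,0,0,1,-0.2,0,255],[0,0,0,1,-0.2,0,255]]}}

```text
clock: 16.95
ee_pos: [558.9, -189.3, 16.3]
eef_rot: [0.999, 0.034, 0.0, -0.0]
ft_force: [-0.9, 2.4, -1.0]
grip_width: 0.272
```

```bash
python3 - <<'E'
from ov import *
cv2.imwrite("pics/scene12.png",cams.camera("scene")[...,::-1])
ov("pics/scene12.png","scene",185,255,100,75,8,"pics/ov5.png",draw=True)
s=bot.sense();c,sn=np.cos(cra),np.sin(cra);d=s['ee_pos']-[crx,cry,0];print(s['ee_pos'],s['ft_force'],c*d[0]+sn*d[1],-sn*d[0]+c*d[1])
E
```

```text
[ 558.77366957 -189.45359317   16.36348062] [-0.39114348  1.39686086 -0.38509782] -85.39990092217347 66.05484287367639
```

View pics/ov5.png

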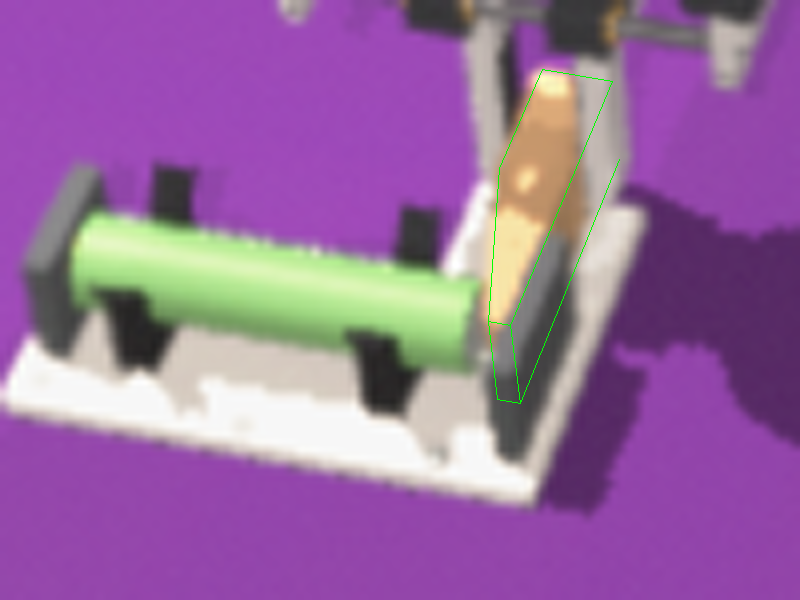

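{"fn": "play_rows", "kwargs": {"plan": [[0,0,0,0.3,-0.02,0,255],[0,0,0,0.6,-0.04,0,255],[0,0,0,0.9,-0.05,0,255],[0,0,0,0.9,-0.05,0,255]]}}

```text
clock: 17.4
ee_pos: [567.8, -188.3, 16.4]
eef_rot: [0.999, 0.034, 0.0, -0.0]
ft_force: [-1.0, 2.3, -1.3]
grip_width: 0.274
```

{"fn": "play_rows", "kwargs": {"plan": [[0,0,0,0.2,-0.01,0.02,255],[0,0,0,0.4,-0.02,0.04,255],[0,0,0,0.4,-0.02,0.04,255]]}}

```text
clock: 17.7
ee_pos: [570.9, -188.4, 16.3]
eef_rot: [0.999, 0.034, -0.0, -0.0]
ft_force: [-5.7, 2.6, 7.6]
grip_width: 0.271
```

{"fn": "play_rows", "kwargs": {"plan": [[0,0,0,0.1,0,-0.04,255],[0,0,0,0.2,0,-0.05,255],[0,0,0,0.3,0,-0.05,255],[0,0,0,0.3,0,-0.05,255]], "grip_force": 60}}

```text
clock: 18.1
ee_pos: [574.4, -187.7, 16.4]
eef_rot: [0.999, 0.034, -0.0, -0.0]
ft_force: [-2.4, 3.2, -2.0]
grip_width: 0.274
```

{"fn": "play_rows", "kwargs": {"plan": [[0,0,0,0.1,0,0,255],[0,0,0,0.2,0,0,255],[0,0,0,0.3,0,0,255],[0,0,0,0.3,0,0,255]]}}

```text
clock: 18.5
ee_pos: [576.7, -187.4, 16.4]
eef_rot: [0.999, 0.034, -0.001, -0.0]
ft_force: [-5.8, 3.6, 0.4]
grip_width: 0.274
```

```bash
python3 - <<'E'
from ov import *
for n in ("scene","top"): cv2.imwrite(f"pics/{n}13.png",cams.camera(n)[...,::-1])
ov("pics/scene13.png","scene",185,255,100,75,8,"pics/ov6.png",draw=False)
ov("pics/top13.png","top",375,180,100,75,8,"pics/ov7.png",draw=False)
s=bot.sense();print(s['ee_pos'],s['ft_force'])
E
```

```text
[ 576.6949285  -187.41821695   16.3705754 ] [-5.74237896  3.31282583  0.08623197]
```

View pics/ov6.png

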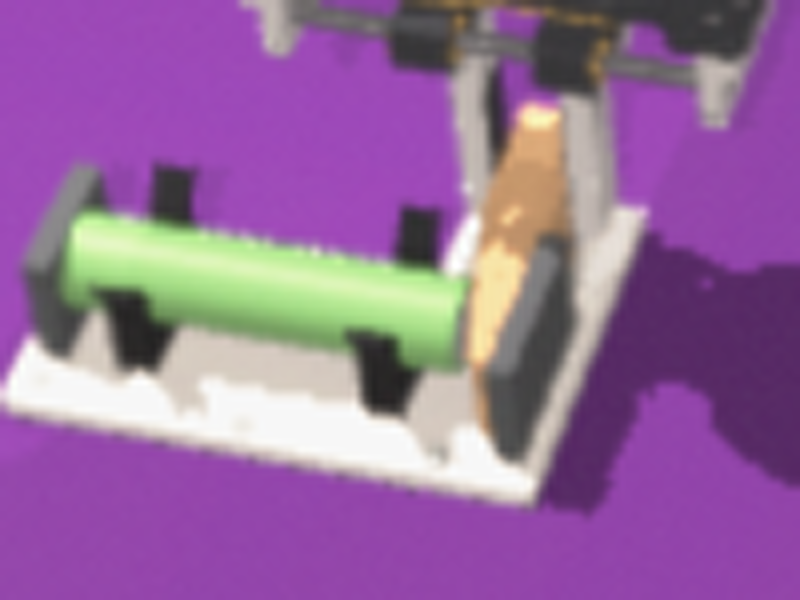

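View pics/ov7.png

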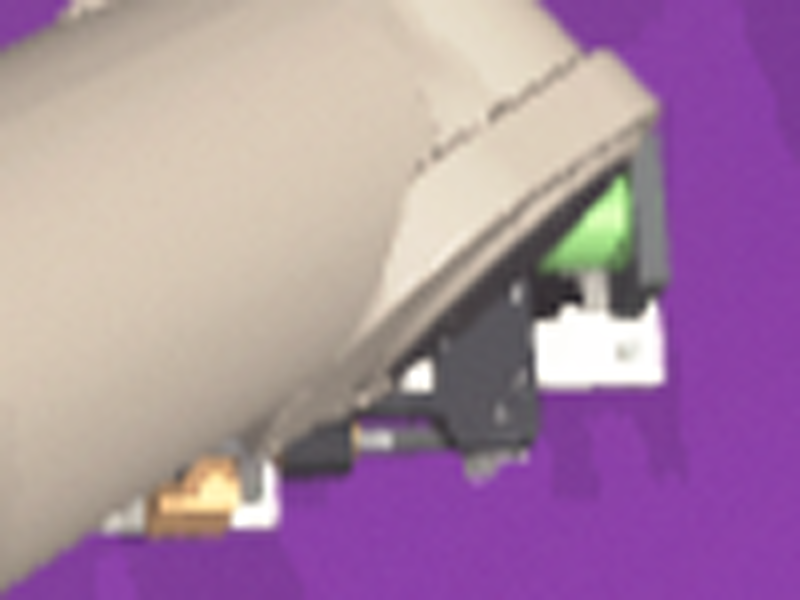

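{"fn": "play_rows", "kwargs": {"plan": [[0,0,0,0.1,0,0,255],[0,0,0,0.2,0,0,255],[0,0,0,0.2,0,0,255]]}}

```text
clock: 18.9
ee_pos: [577.3, -187.3, 16.3]
eef_rot: [0.999, 0.034, -0.002, -0.001]
ft_force: [-15.9, 5.8, 10.0]
grip_width: 0.271
```

{"fn": "play_rows", "kwargs": {"plan": [[0,0,0,0.1,0,-0.02,255],[0,0,0,0.1,0,-0.02,255]]}}

```text
clock: 19.1
ee_pos: [577.8, -187.1, 16.3]
eef_rot: [0.999, 0.034, -0.002, -0.001]
ft_force: [-16.4, 5.5, 9.4]
grip_width: 0.269
```

{"fn": "play_rows", "kwargs": {"plan": [[0,0,0,-0.15,0,0,255],[0,0,0,-0.15,0,0,130],[0,0,0,-0.15,0,0,120],[0,0,0,-0.15,0,-0.2,110],[0,0,0,-0.15,0,-0.2,110]]}}

```text
clock: 19.6
ee_pos: [579.1, -187.8, 19.1]
eef_rot: [0.999, 0.034, 0.0, 0.0]
ft_force: [0.4, 0.4, 0.4]
grip_width: 0.561
```

{"fn": "play_rows", "kwargs": {"plan": [[0,0,0,0,0,-3,110],[0,0,0,0,0,-6,110],[0,0,0,-2,0,-7,255],[0,0,0,-5.5,0,-7,255],[0,0,0,-5.5,0,-7,255],[0,0,0,-5.5,0,-7,255],[0,0,0,-5.5,0,-7,255]]}}

```text
clock: 20.3
ee_pos: [524.7, -191.0, 88.8]
eef_rot: [0.999, 0.034, 0.0, -0.0]
ft_force: [0.4, 0.2, -0.4]
grip_width: 0.18
```

```bash
python3 - <<'E'
from ov import *
for n in ("scene","top"): cv2.imwrite(f"pics/{n}14.png",cams.camera(n)[...,::-1])
ov("pics/scene14.png","scene",185,235,100,95,8,"pics/ov8.png",draw=False)
ov("pics/top14.png","top",375,180,100,75,8,"pics/ov9.png",draw=False)
s=bot.sense();print(s['ee_pos'],s['ft_force'],s['grip_width'])
print(row(C2W(-118,66,18),down(3.93-90)))
E
```

```text
[ 524.52279575 -191.16327993   88.61387717] [-0.10037284 -0.61203873  0.03089533] 0.09390487550636101
[0.0, 0.0, -0.0, 0.17, 0.07, 7.06]
```

View pics/ov8.png

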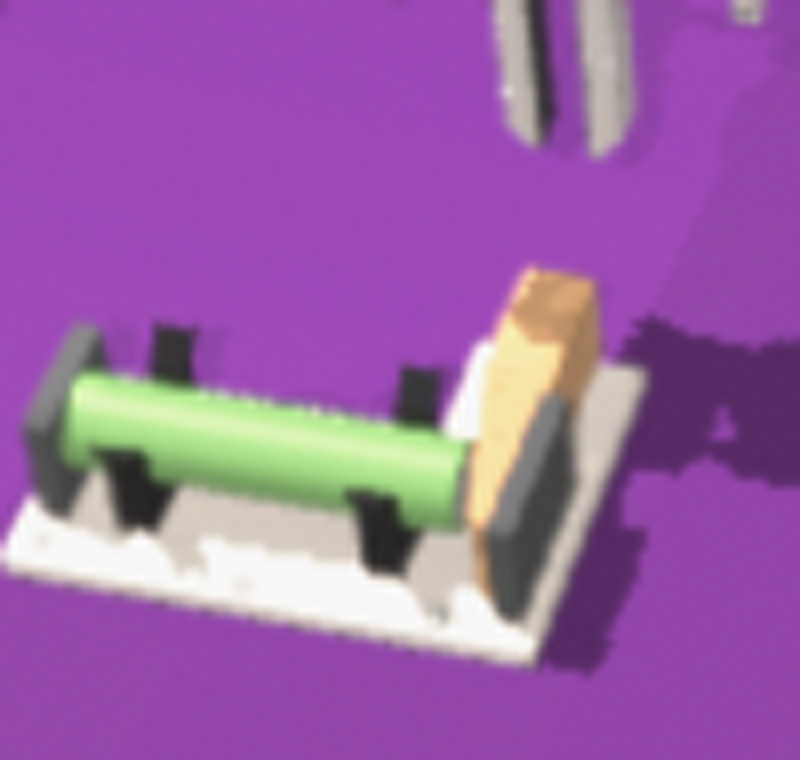

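View pics/ov9.png

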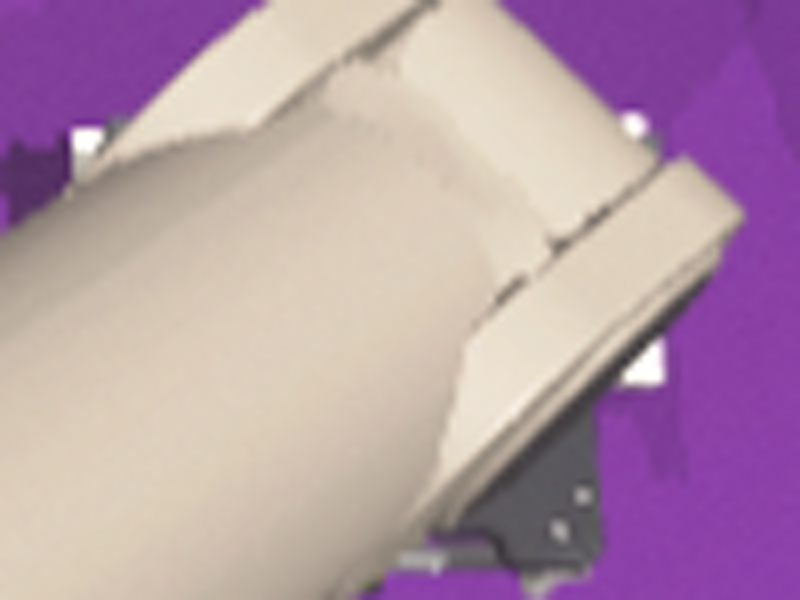

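{"fn": "play_rows", "kwargs": {"plan": [[0,0,0,0.15,0.05,2,255],[0,0,0,0.15,0.05,5,255],[0,0,0,0.15,0.05,7,255],[0,0,0,0.15,0.05,7,255],[0,0,0,0.5,0.05,7,255],[0,0,0,0.8,0.05,7,255],[0,0,0,1.1,0.05,7,255],[0,0,0,1.1,0.05,7,255]]}}

```text
clock: 21.2
ee_pos: [535.9, -190.8, 19.4]
eef_rot: [0.999, 0.034, 0.001, -0.0]
ft_force: [-0.6, -0.8, 0.5]
grip_width: 0.006
```

{"fn": "play_rows", "kwargs": {"plan": [[0,0,0,0.3,0,0,255],[0,0,0,0.5,0,0,255],[0,0,0,0.65,0,0,255],[0,0,0,0.75,0,0,255],[0,0,0,0.75,0,0,255]]}}

```text
clock: 21.7
ee_pos: [542.3, -190.4, 18.6]
eef_rot: [0.999, 0.034, -0.0, -0.0]
ft_force: [-1.0, -0.1, -0.2]
grip_width: 0.002
```

{"fn": "play_rows", "kwargs": {"plan": [[0,0,0,0.1,0,0,255],[0,0,0,0.2,0,0,255],[0,0,0,0.3,0,0,255],[0,0,0,0.3,0,0,255]]}}

```text
clock: 22.1
ee_pos: [542.7, -190.4, 18.4]
eef_rot: [0.999, 0.033, -0.002, -0.001]
ft_force: [-15.1, 0.5, 12.3]
grip_width: 0.003
```

{"fn": "play_rows", "kwargs": {"plan": [[0,0,0,0.1,0,0,255],[0,0,0,0.15,0,0,255],[0,0,0,0.15,0,0,255]]}}

```text
clock: 22.4
ee_pos: [543.0, -190.4, 18.4]
eef_rot: [0.999, 0.033, -0.003, -0.001]
ft_force: [-22.4, 1.8, 17.9]
grip_width: 0.007
```

Tight at about 22 N with almost no motion. I'll back off, rise clear and look.

{"fn": "play_rows", "kwargs": {"plan": [[0,0,0,-0.5,0,0,255],[0,0,0,-1.5,0,0,255],[0,0,0,-4,0,-2,255],[0,0,0,-7,3,-7,255],[0,0,0,-9,6,-12,255],[0,0,0,-9,11,-16,255],[0,0,0,-9,16,-18,255],[0,0,0,-9,21,-18,255],[0,0,0,-9,25,-18,255],[0,0,0,-9,25,-18,255],[0,0,0,-9,25,-18,255]]}}

```text
clock: 23.5
ee_pos: [472.3, -449.8, 199.0]
eef_rot: [0.999, 0.032, -0.0, 0.001]
ft_force: [0.4, 1.4, -1.0]
grip_width: 0.002
```

```bash
python3 - <<'E'
from ov import *
for n in ("scene","top"): cv2.imwrite(f"pics/{n}15.png",cams.camera(n)[...,::-1])
ov("pics/scene15.png","scene",185,245,100,75,8,"pics/ova.png",draw=False)
ov("pics/top15.png","top",375,180,100,75,8,"pics/ovb.png",draw=False)
s=bot.sense();print(s['clock'],s['ee_pos'],s['ft_force'],np.abs(s['joint_vel']).max())
E
```

```text
23.6 [ 473.23500857 -446.03836793  198.24680427] [-0.54010476  0.42359244 -0.11032702] 0.03778285791603196
```

View pics/ova.png

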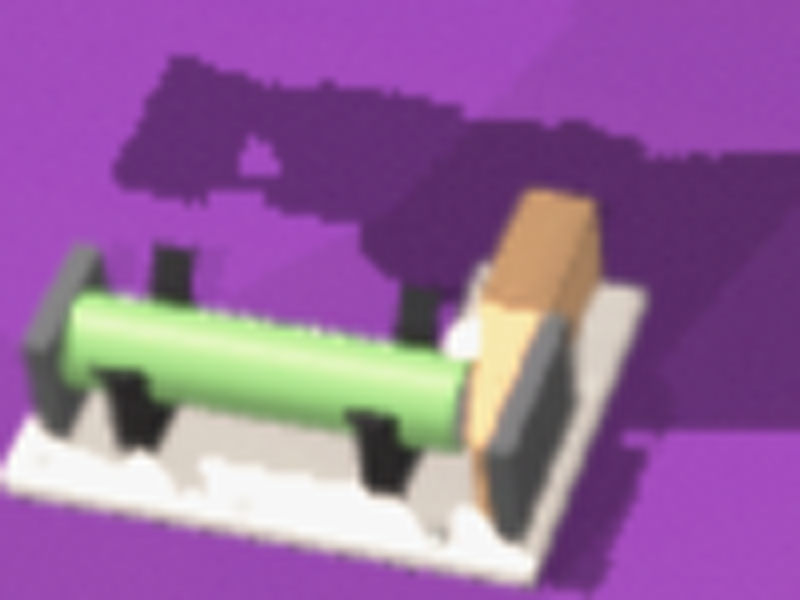

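View pics/ovb.png

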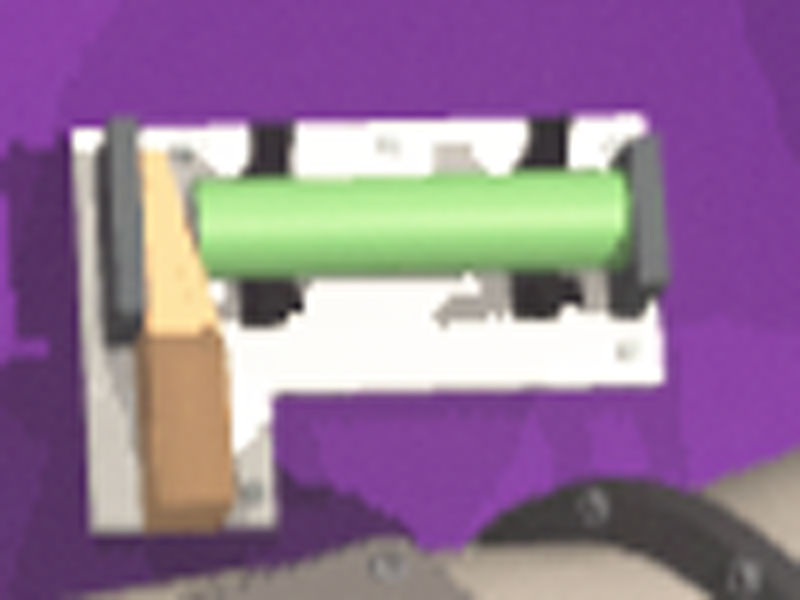

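View pics/scene15.png

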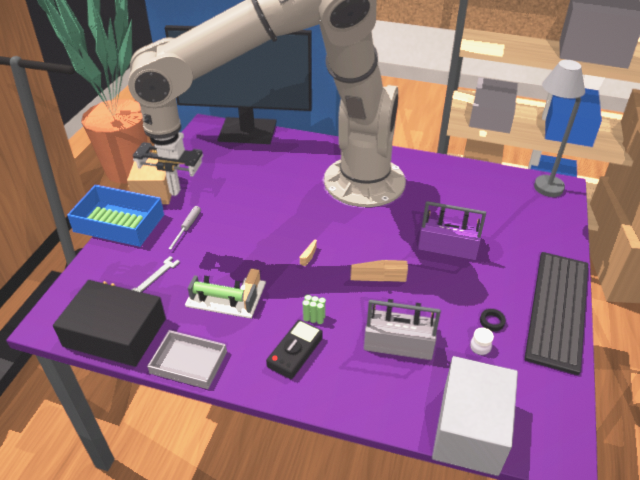

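```bash
python3 - <<'E'
from h import *
c,sn=np.cos(cra),np.sin(cra)
for p,z in(((140,151),48),((163,151),48),((222,528),8),((145,528),8),((200,228),36.5),((629,215),36.5)):
    w=atz("top",(375+(p[0]+.5)/8-.5,180+(p[1]+.5)/8-.5),z)-[crx,cry,0]; print(p,(c*w[0]+sn*w[1]).round(1),(-sn*w[0]+c*w[1]).round(1))
E
```

```text
(140, 151) 26.3 78.8
(163, 151) 26.1 71.4
(222, 528) -90.8 53.9
(145, 528) -90.0 79.1
(200, 228) 3.1 59.3
(629, 215) 3.3 -80.7
```

```bash
python3 -c "
from rig import bot
print(bot.job_done())"
```

```text
the job is handed in; nothing more can be done
None
```

The job is done and handed in at about 23.6 s of the 72 s allowed; `job_done` gave no verdict.

I pulled the cell out of the clips along their mouths and laid it in both saddles, with first contact at about 2.5 N. I then let go and slid the middle-sized wedge in, thin end first. The final push was with shut fingers on the thick end, up to about 22 N. It moved less than 0.5 mm under that push, so it is tight. The arm then moved clear.

**Last checks, from the pictures:**
- **Wedge:** it lies flat on the plate along the end wall. Its tip is about 26 mm past the cell's axis (18.5 to 36 mm wanted) and at y of about 75 mm (70 to 80 mm wanted).
- **Cell:** it sits in both saddles with its end against the stop.
- **Bystanders:** they look unmoved.

**What did not agree or could not be measured:**
- The top picture puts the cell's centre about 3 mm off in x and 2 mm off in y from where it should lie. That y would be just inside the 1.5 mm tolerance's edge or outside it. I put this down to camera calibration and pixel error, because the cell lies in slots only 2 mm loose either side and the pictures show it touching the stop.
- My overlay of the cradle sat 1 to 2 mm off along y for its walls and saddles.
- The pushes also showed an upward force of up to 18 N on the tool. I took this to be friction on the thick end; the wedge still looks flat.
- The remaining wedge force on the cell could not be measured directly.

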